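Clear the prop and load the welding press

ROBOT

A 6-joint arm with a two-finger parallel gripper is mounted at the origin on the work surface. World frame = base frame: x ahead of the robot, y to its left, z up, the work surface at z = 0. Lengths are in m, angles in rad, forces in N, time in s.
With the tool pointing down it reaches from about 0.4 to 0.825 m from the base axis. Payload 7 kg.
Tool frame: the origin (TCP) lies midway between the tips of the shut fingers; the grasp point (between the pads) lies 19 mm behind it (bot.tcp_to_grasp is the distance from the TCP to the grasp point, in m); z points along the fingers, y is the line along which they close (so a half turn about z gives the same grasp; the last joint's range is limited). The gripper opens to 88 mm and grips with 3 to 60 N. Pads are 19 mm wide; open, the fingers measure 130 mm over their backs; the gripper's body (78 mm by 193 mm) begins 47 mm behind the grasp point.
Start: joints at [1.418, 0.359, 0.012, 0, -1.224, -0.288], TCP at [0.288, 0.61, 0.227] pointing down, gripper open.
Joint ranges: [-3.07, 3.07], [-1.43, 2.12], [-1.02, 1.25], [-3.03, 1.67], [-3.05, -0], [-3.03, 3.03]. Speed limits (rad/s): [2.39, 2.39, 3.01, 3.14, 3.14, 3.14].

INTERFACE

Orientations are given as a unit quaternion [x, y, z, w].
In Python, from plant import telemetry, get_image, camera_model, bot gives the robot as it stands.
- The arm moves only by the tool carry_out, never from a script. Its argument "targets" is a list of rows, each a list of 7 numbers: the closure in counts, from 0 (fully open) to 255 (shut), then the shift along the tool's x, y, z in m, then the turn, a rotation vector about the tool's x, y, z in degrees. In form: [[gripper, dx, dy, dz, wx, wy, wz], ...]. A call has 1 to 12 rows; each row is the pose to reach, as a shift and turn from the pose commanded when the call began, along the tool's axes at that moment; what a row does not reach only later rows make up. A row lasts 1/10 s, in which the tool goes at most 50 mm and 8.59 degrees, less where a joint would pass 70% of its speed; a pose out of reach is approached as far as the arm can. A call with a gripper value outside its range is refused whole. The fingers move at their own pace and stop on an object; "squeeze" is the grip in N (left out, the last holds). Time passes only in rows, so rows that repeat a pose let the fingers close. It gives the time, the measured TCP pose, the force, the opening and the grip force at its end, in the units of the state.
- telemetry.get_state(): the state, without advancing time (a new reading comes with each control period).
- get_image(name): name is "scene" or "top" or "wrist"; returns (picture, depth): 400x640x3 uint8, blue, green, red; 400x640 float32, m along the optical axis (not along the pixel's ray), 0 where there is no reading.
- camera_model(name): a dict with "vfov" (degrees; the focal length in pixels is half the picture's height over the tangent of half this angle, whatever the lens; pixels are square), "cx", "cy" (the principal point, pixels), "world_from_camera" (4x4, takes a point from camera to world coordinates). Camera axes: x right, y up, looking along -z (the intrinsics and any distortion apply to the point x, -y, -z); pixel columns grow to the right and rows downward; lengths in m; the calibration is good to about 2 mm. The wrist camera is an equidistant fisheye: a pixel r from the principal point sees the ray r / f radians off the axis. A picture is of the moment at which its call begins: read the wrist's pose just before it. camera_model takes no time and is no camera call; for the wrist camera it gives the pose at the moment of the call.
- bot.sign_off(): hands the job in; it is judged then, once.
The state is a dict: "time_s": time; "joints": joint angles; "dq": joint speeds; "joint_torque": joint torques, N m; "tool_pos": TCP position; "tcp_rot": TCP orientation; "ft_force": force on the tool from outside, world axes, zero at the start; "ft_torque": the same for the moment, N m; "finger_gap": finger opening in m; "grip_force": force on a finger pad.
Only numpy, scipy, OpenCV 4.12 (cv2) and the standard library are available. Lean on these libraries where they do the work, as an engineer would, in place of code of your own. Each camera call takes 0.05 s, during which the arm holds its last target. There are 200 camera calls.

TASK

Get the welding press ready for the next job. First take out the set-up prop that stands under the press head behind the shuttle, and stand it upright in the shallow steel tray; then, of the three bars on the board, lay the one that just fills the length of the shuttle's nest down flat in that nest, and let go of it; finally push the shuttle fully home under the head. Leave the other two bars, the phone, the tape roll and the tin where they are.

Things in the scene. Friction and masses are not known exactly. Their poses are not given: they have to be found in the camera images.
- press: fixed bench press with a dark steel base; origin on the table under the nest's centre when the shuttle is fully out; x: the way the shuttle slides home, roughly away from the robot; z up. Base plate 200 mm wide, top at z 15 mm. Guide rails at y +-87 mm (12 mm wide) and a back stop at x 235 to 247 mm, all up to z 35 mm. Two 40 mm square columns at x 165, y +-145 mm carry the head
- head (a point): middle of the lower front (robot-side) edge of the brown press head, 235 mm above the table; axes as the press's. The head is a box 330 mm wide (y), 80 mm deep (to +x), 80 mm high; the space below it is open in front and behind. A ram 28 mm thick hangs below it 40 mm behind this edge, down to 205 mm above the table
- shuttle (a joint): slide of the shuttle along the press's x, in m: 0 fully out (towards the robot), 0.17 fully home against its stop; starts at 0 to 0.02. About 2.5 N of friction, no spring. The prop left standing behind it jams it some 30 mm short of home
- nest (a point): centre of the nest floor on the shuttle, 27 mm above the table; axes as the press's. The nest is 131 mm long (y) between end stops and 35 mm wide (x) between four lips, which stand only 47 to 66 mm from its centre in y; stops and lips 10 mm high. The shuttle is a steel plate 146 mm wide (y), from 87 mm on the -x side of this point to 37 mm on the +x side
- push_plate (a point): middle of the robot-side (-x) face of the upright plate at the shuttle's near end, 70 mm above the table, 89 mm on the -x side of the nest's centre; axes as the press's. The plate is 100 mm wide in y, 8 mm thick, from 27 to 85 mm above the table. Push here towards press +x
- prop: bright square aluminium post 32 x 32 mm on a square steel foot 60 x 60 x 10 mm, 95 mm high in all; origin at the centre of its underside, x and y square to the faces, z up; 0.25 to 0.55 kg. Starts standing on the press base (15 mm above the table) 15 to 35 mm inside the head's front edge, so the tool must reach in leaning, pointing away from the robot and down
- parking_tray: fixed shallow steel tray 160 x 160 mm, walls 4 mm thick and 18 mm high, floor 4 mm thick; origin at the centre of its underside on the table. Stands at the left or right of the press
- die_board: fixed wooden board 270 (x) x 170 (y) x 12 mm on the table, on the other side of the press from the tray; origin at the centre of its underside; the three bars lie on it about 85 mm apart along x
- die_short: aluminium bar with square ends and a thin brass strip along its top, 30 mm wide (its x) x 100 mm long (its y) x 36 mm high; origin at the centre of its underside, z up; 0.2 to 0.5 kg. Starts lying on the die board beside the other two, in any order; too short for the nest
- die_middle: aluminium bar with square ends and a thin brass strip along its top, 30 mm wide (its x) x 125 mm long (its y) x 36 mm high; origin at the centre of its underside, z up; 0.2 to 0.5 kg. Starts lying on the die board beside the other two, in any order; the one that fits the nest
- die_long: aluminium bar with square ends and a thin brass strip along its top, 30 mm wide (its x) x 150 mm long (its y) x 36 mm high; origin at the centre of its underside, z up; 0.2 to 0.5 kg. Starts lying on the die board beside the other two, in any order; too long for the nest
- phone: bystander: black phone 62 x 125 x 10 mm lying on the table; origin at the centre of its underside
- tape_roll: bystander: white roll 90 mm across with a 60 mm bore, 50 mm high; origin at the centre of its underside
- tin: bystander: steel can 72 mm across, 100 mm high; origin at the centre of its underside
There are look-alikes about, which are no part of the job. Leave any red look-alike of the prop alone. Leave any turquoise look-alike of the die_middle alone.

How it is judged:
On the way, in this order (a step that is already met when the one before it is completed fails the run):
1. the prop stands upright in the steel tray, released (x of prop in the frame of parking_tray between -0.05 and 0.05 m and y of prop in the frame of parking_tray between -0.05 and 0.05 m and z of prop in the frame of parking_tray below 0.01 m and angle between prop's own z axis and vertical below 0.1 rad and linear speed of prop below 0.03 m/s and contact force between prop and the fingers below 0.1 N), for 0.2 s.
2. the fitting (125 mm) bar lies flat in the shuttle's nest, released (x of die_middle in the frame of nest between -0.006 and 0.006 m and y of die_middle in the frame of nest between -0.006 and 0.006 m and z of die_middle in the frame of nest below 0.004 m and angle between die_middle's own z axis and vertical below 0.06 rad and angle between the y axis of die_middle and the y axis of nest, either way round below 0.1 rad and contact force between die_middle and the fingers below 0.1 N), for 0.2 s.
At the end, for the whole second after the job is handed in: Prop upright (0.1 rad) on the steel tray's floor, its centre within 50 mm of the tray's centre in x and y; the 125 mm bar flat in the nest (centre within 6 mm, underside within 4 mm of the floor, along the nest within 0.1 rad); shuttle at 0.163 m or more of 0.17; all at rest (x of prop in the frame of parking_tray between -0.05 and 0.05 m and y of prop in the frame of parking_tray between -0.05 and 0.05 m and z of prop in the frame of parking_tray below 0.01 m and angle between prop's own z axis and vertical below 0.1 rad and linear speed of prop below 0.03 m/s and x of die_middle in the frame of nest between -0.006 and 0.006 m and y of die_middle in the frame of nest between -0.006 and 0.006 m and z of die_middle in the frame of nest below 0.004 m and angle between die_middle's own z axis and vertical below 0.06 rad and angle between the y axis of die_middle and the y axis of nest, either way round below 0.1 rad and value of joint shuttle above 0.163 m and linear speed of die_middle below 0.02 m/s); the robot touches nothing.
It fails at once if the short bar is moved more than 30 mm (distance of die_short from where it was at the start of the episode above 0.03 m).
It fails at once if the long bar is moved more than 30 mm (distance of die_long from where it was at the start of the episode above 0.03 m).
It fails at once if the phone is moved more than 30 mm (distance of phone from where it was at the start of the episode above 0.03 m).
It fails at once if the tape roll is moved more than 30 mm (distance of tape_roll from where it was at the start of the episode above 0.03 m).
It fails at once if the tin is moved more than 30 mm (distance of tin from where it was at the start of the episode above 0.03 m).
It also fails if it takes over 72 s, if anything falls off the work surface, if the arm or the gripper's body presses on something with over 40 N, if the wrist force passes 120 N, or if a joint passes its speed limit or range.

## Working session

There is one attempt and no reset: what is moved stays moved. The work goes in short steps, Python scripts to look and compute and a tool call to move; the robot and the scene stay as the last step left them, time stands still between calls to the robot, and variables do not carry over. Pictures are saved under pics/ and viewed, at most 10 in all, crops included, and the job is handed in when it is done.

Besides the shell and the picture viewer there is one more tool, called after "Call:" as name(argument=value, ...) on one line, values as JSON. carry_out: Moves the arm, as the interface text tells. Its arguments: {"type":"object","properties":{"targets":{"type":"array","items":{"type":"array","items":{"type":"number"}}},"squeeze":{"type":"number"}},"required":["targets"]}

```bash
mkdir -p pics; ls; cat > h.py <<'E'
import numpy as np, cv2
from scipy.spatial.transform import Rotation as R
from plant import telemetry, get_image, camera_model, bot
def grab(n):
    m=camera_model(n); im,d=get_image(n); return im,d,m
def cloud(d,m):
    f=200/np.tan(np.radians(m['vfov'])/2); v,u=np.mgrid[:400,:640]
    x=(u-m['cx'])/f; y=(v-m['cy'])/f
    if m.get('fish'):
        r=np.hypot(x,y)+1e-9; t=np.tan(np.minimum(r,1.5))/r; x=x*t;y=y*t
    P=np.stack([x*d,-y*d,-d],-1); W=m['world_from_camera']=np.array(m['world_from_camera'])
    Q=P@W[:3,:3].T+W[:3,3]; Q[d<=0]=np.nan; return Q
E
python3 - <<'E'
from h import *
s=telemetry.get_state(); print({k:np.round(v,3).tolist() for k,v in s.items()})
for n in('scene','top'):
    im,d,m=grab(n); print({k:(np.round(v,3).tolist() if not isinstance(v,str) else v) for k,v in m.items()}); cv2.imwrite(f'pics/{n}0.png',im); np.savez(f'{n}0',im=im,d=d,**m)
m=camera_model('wrist');print(m)
E
```

```text
pics
{'time_s': 0.0, 'joints': [1.418, 0.359, 0.011, -0.0, -1.224, -0.288], 'dq': [0.001, -0.001, -0.001, 0.001, 0.002, -0.0], 'joint_torque': [0.002, -58.272, 29.304, 6.997, 0.007, -0.0], 'tool_pos': [0.288, 0.61, 0.226], 'tcp_rot': [0.976, -0.219, -0.0, 0.001], 'ft_force': [0.051, 0.059, -0.015], 'ft_torque': [-0.026, -0.04, -0.023], 'grip_force': 0.0, 'finger_gap': 0.087}
{'vfov': 42.605, 'cx': 311.089, 'cy': 190.111, 'world_from_camera': [[-0.705, -0.551, 0.446, 1.477], [0.709, -0.559, 0.43, 0.847], [0.012, 0.62, 0.785, 1.703], [0.0, 0.0, 0.0, 1.0]]}
{'vfov': 57.763, 'cx': 320.012, 'cy': 200.242, 'world_from_camera': [[0.019, 0.998, -0.057, 0.542], [-1.0, 0.02, 0.011, 0.009], [0.012, 0.057, 0.998, 1.357], [0.0, 0.0, 0.0, 1.0]]}
{'vfov': 65.70646984690485, 'cx': 318.93206464744196, 'cy': 194.79408713404757, 'world_from_camera': array([[-0.42674745,  0.86071785,  0.27758133,  0.36320024],
       [-0.90436849, -0.40684761, -0.12881251,  0.57600079],
       [ 0.00206207, -0.30600622,  0.95202728,  0.38461362],
       [ 0.        ,  0.        ,  0.        ,  1.        ]])}
```

View pics/top0.png

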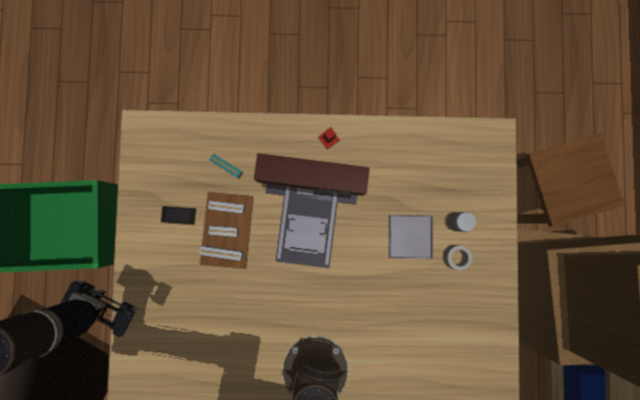

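View pics/scene0.png

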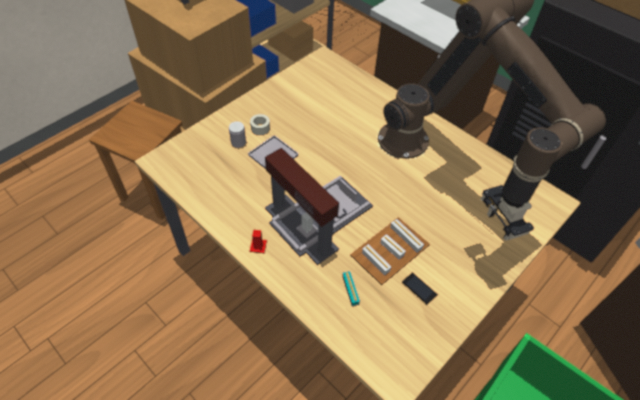

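The top view shows the board at (227,230) with bars at (226,207), (222,231) and (221,254), the press head at (311,174), the shuttle at (307,235), the tray at (411,237), the tin at (462,222) and the tape at (459,258). The scene view shows the same layout; the look-alikes are a red prop at (258,242) and a turquoise bar at (350,288), and the real prop is hidden under the head.

```bash
python3 - <<'E'
from h import *
def rect(name,Q,M,zr,mn=60):
    k=M&(Q[...,2]>zr[0])&(Q[...,2]<zr[1]); n,l,st,c=cv2.connectedComponentsWithStats(k.astype(np.uint8))
    for i in range(1,n):
        if st[i,4]<mn: continue
        p=Q[l==i]; (cx,cy),(w,h),a=cv2.minAreaRect((p[:,:2]*1000).astype(np.float32))
        print(name,'px',c[i].round(),'c',round(cx),round(cy),'wh',round(w),round(h),'a',round(a,1),'z',np.median(p[:,2]).round(3),st[i,4])
z=np.load('top0.npz'); im=z['im'];Q=cloud(z['d'],dict(z)); T=np.zeros((400,640),bool);
v,u=np.mgrid[:400,:640]
box=lambda a,b,c,d:(u>=a)&(u<b)&(v>=c)&(v<d)
rect('head',Q,box(240,380,140,210),(.3,.33))
rect('bars',Q,box(195,260,185,275),(.035,.06),30)
rect('board',Q,box(195,260,185,275),(.006,.06))
rect('tray',Q,box(380,440,205,270),(-.002,.03))
rect('traywall',Q,box(380,440,205,270),(.009,.03),20)
rect('tins',Q,box(440,490,200,280),(.03,.12))
rect('shut',Q,box(270,345,190,275),(.02,.033))
rect('plate',Q,box(270,345,190,275),(.07,.1),10)
rect('base',Q,box(270,345,190,275),(.009,.1),10)
z=np.load('scene0.npz'); S=cloud(z['d'],dict(z)); 
k=(S[...,2]>.09)&(S[...,2]<.13)&(S[...,0]>.6)&(S[...,0]<.85)&(abs(S[...,1])<.3)
n,l,st,c=cv2.connectedComponentsWithStats(k.astype(np.uint8))
for i in range(1,n):
    if st[i,4]>5: print(c[i],st[i,4],S[l==i].mean(0).round(3), z['im'][l==i].mean(0).round())
rect('scenehead',S,box(250,350,140,230),(.305,.33))
cv2.imwrite('pics/c1.png',np.vstack([cv2.resize(z['im'][140:270,230:430],(800,520))]))
cv2.imwrite('pics/c2.png',cv2.resize(im[145:275,190:350],(738,600)))
E
```

```text
head px [312. 174.] c 678 23 wh 330 82 a 83.9 z 0.316 3165
bars px [226. 207.] c 586 334 wh 125 30 a 84.0 z 0.045 290
bars px [223. 231.] c 499 341 wh 100 30 a 86.3 z 0.045 239
bars px [221. 253.] c 419 346 wh 150 30 a 82.8 z 0.045 364
board px [227. 230.] c 500 338 wh 174 274 a 86.0 z 0.014 3383
tray px [410. 237.] c 489 -344 wh 239 225 a 1.0 z 0.003 3524
traywall px [412. 238.] c 491 -346 wh 159 162 a 0.7 z 0.017 234
tins px [462. 222.] c 549 -512 wh 67 70 a 85.4 z 0.098 448
tins px [459. 258.] c 420 -512 wh 89 88 a 89.3 z 0.049 351
shut px [305. 192.] c 647 50 wh 15 59 a 1.4 z 0.025 71
shut px [306. 233.] c 498 48 wh 165 127 a 84.4 z 0.028 1226
plate px [304. 251.] c 436 48 wh 99 8 a 83.9 z 0.085 76
base px [307. 227.] c 520 54 wh 278 279 a 84.1 z 0.021 4155
[278.33333333 192.79012346] 81 [ 0.673 -0.107  0.11 ] [53. 54. 56.]
[306.7027027  217.72972973] 74 [0.676 0.054 0.105] [106. 108. 107.]
[258.61111111 231.88888889] 18 [ 0.845 -0.032  0.095] [ 45.  62. 199.]
[324.78021978 241.47252747] 91 [0.706 0.178 0.109] [55. 55. 57.]
scenehead px [302. 182.] c 680 25 wh 335 86 a 84.0 z 0.314 1724
```

View pics/c2.png

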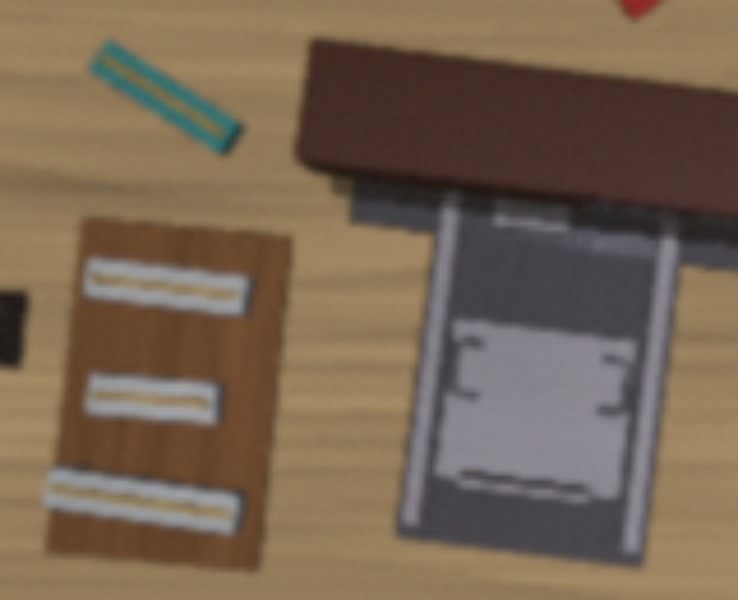

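Bar lengths are 125, 100 and 150 mm going from far to near, so the far bar at (586,334) is die_middle. The press yaw is about -6°, and the foot of the prop shows at (305,192).

```bash
cat >> h.py <<'E'
def pose(psi,th):
    c,s=np.cos(np.radians(psi)),np.sin(np.radians(psi)); C,S=np.cos(np.radians(th)),np.sin(np.radians(th))
    z=np.array([c*S,s*S,-C]); y=np.array([s,-c,0]); return R.from_matrix(np.stack([np.cross(y,z),y,z],1))
def now():
    s=telemetry.get_state(); return np.array(s['tool_pos']),R.from_quat(s['tcp_rot']),s
def go(g,Rt,tag='',tcp=False,frm=None):
    "grasp point g & rotation -> row numbers"
    p,R0,s=now()
    if frm: p,R0=frm
    t=np.array(g)+(0 if tcp else bot.tcp_to_grasp)*Rt.as_matrix()[:,2]
    print(tag,'shift',(R0.inv().apply(t-p)).round(4).tolist(),'turn',(R0.inv()*Rt).as_rotvec(degrees=True).round(2).tolist(),'tcp',t.round(3))
    return t,Rt
E
python3 - <<'E'
from h import *
z=np.load('scene0.npz'); S=cloud(z['d'],dict(z)); v,u=np.mgrid[:400,:640]
k=(u>290)&(u<322)&(v>205)&(v<235)&(S[...,2]>.1)&(S[...,2]<.125)
p=S[k];print(len(p),p.min(0),p.max(0),cv2.minAreaRect((p[:,:2]*1000).astype(np.float32)))
z=np.load('top0.npz'); T=cloud(z['d'],dict(z))
k=(u>280)&(u<335)&(v>180)&(v<198)&(T[...,2]>.02)&(T[...,2]<.14)&(T[...,0]<.69)
for q in T[k][::4]: print(q.round(3).tolist(),end=' ')
g=np.array([.672,.054,.088]); Rt=pose(-6,60); a=Rt.as_matrix()[:,2]
print()
go(g-.15*a+[0,0,.08],Rt,'A')
E
```

```text
55 [0.65968512 0.03493985 0.10041087] [0.69016567 0.07021821 0.11849745] ((674.9781494140625, 52.17560577392578), (35.93307113647461, 29.167558670043945), 85.2095947265625)
[0.663, 0.116, 0.034] [0.66, 0.116, 0.037] [0.661, 0.076, 0.025] [0.656, 0.116, 0.038] [0.658, 0.073, 0.023] [0.654, 0.056, 0.077] [0.653, 0.042, 0.084] [0.653, 0.109, 0.029] [0.654, 0.065, 0.026] [0.653, 0.05, 0.043] [0.653, 0.035, 0.046] [0.655, 0.021, 0.025] [0.65, 0.102, 0.022] [0.651, 0.065, 0.026] [0.651, 0.05, 0.024] [0.651, 0.036, 0.023] [0.651, 0.021, 0.027] [0.645, 0.108, 0.037] [0.647, 0.069, 0.027] [0.647, 0.054, 0.027] [0.647, 0.039, 0.028] [0.648, 0.021, 0.024] [0.642, 0.108, 0.035] [0.643, 0.072, 0.025] [0.643, 0.057, 0.026] [0.644, 0.043, 0.025] [0.644, 0.028, 0.023] [0.645, -0.056, 0.034] [0.638, 0.109, 0.03] [0.639, 0.054, 0.028] [0.64, 0.039, 0.026] [0.64, 0.024, 0.025] [0.634, 0.115, 0.036] [0.637, 0.009, 0.02] [0.63, 0.119, 0.038] [0.633, 0.039, 0.02] [0.627, 0.112, 0.035] 
A shift [0.4775, 0.3764, -0.0072] turn [10.16, 59.42, -17.42] tcp [0.559 0.066 0.234]
```

Call:
carry_out(targets=[[0,0.1,0.1,-0.08,0,0,0],[0,0.2,0.16,-0.08,10,59.4,-17.4],[0,0.4775,0.3764,-0.04,10.2,59.4,-17.4],[0,0.4775,0.3764,-0.04,10.2,59.4,-17.4],[0,0.4775,0.3764,-0.04,10.2,59.4,-17.4],[0,0.4775,0.3764,-0.04,10.2,59.4,-17.4],[0,0.4775,0.3764,-0.007,10.2,59.4,-17.4],[0,0.4775,0.3764,-0.007,10.2,59.4,-17.4],[0,0.4775,0.3764,-0.007,10.2,59.4,-17.4],[0,0.4775,0.3764,-0.007,10.2,59.4,-17.4],[0,0.4775,0.3764,-0.007,10.2,59.4,-17.4],[0,0.4775,0.3764,-0.007,10.2,59.4,-17.4]])

```text
time_s: 1.3
tool_pos: [0.564, 0.2309, 0.3427]
tcp_rot: [0.875, -0.058, 0.479, 0.04]
ft_force: [-0.7, 0.4, 0.5]
finger_gap: 0.0876
grip_force: 0.0
```

```bash
python3 - <<'E'
from h import *
g=np.array([.668,.051,.088]); Rt=pose(-6,60); a=Rt.as_matrix()[:,2]
print(now()[2])
go(g-.15*a,Rt,'A2')
E
```

```text
{'time_s': 1.3, 'joints': array([ 0.7939649 , -0.10096946, -1.01633187,  1.66369529, -0.75572852,
       -0.74933912]), 'dq': array([-0.47587541, -0.27840001, -0.00161691,  0.04242005,  0.31313179,
        0.48671327]), 'joint_torque': array([  1.99759372, -16.10694945,  26.67268395,   0.48791327,
        -2.05156647,  -1.19202465]), 'tool_pos': array([0.56404027, 0.23092157, 0.3427427 ]), 'tcp_rot': array([ 0.8750432 , -0.05825702,  0.4788295 ,  0.04034628]), 'ft_force': array([-0.72792582,  0.37935566,  0.4524724 ]), 'ft_torque': array([0.43122343, 2.71830916, 0.01363726]), 'grip_force': 0.0, 'finger_gap': 0.08763886678334322}
A2 shift [-0.1536, 0.1648, 0.1155] turn [2.22, 2.58, -0.36] tcp [0.555 0.063 0.154]
```

Call:
carry_out(targets=[[0,-0.03,0.1648,0.0,2,2.6,0],[0,-0.06,0.1648,0.05,2,2.6,0],[0,-0.08,0.165,0.07,2.2,2.6,-0.4],[0,-0.1,0.165,0.09,2.2,2.6,-0.4],[0,-0.12,0.165,0.1,2.2,2.6,-0.4],[0,-0.15,0.165,0.115,2.2,2.6,-0.4],[0,-0.1536,0.165,0.1155,2.2,2.6,-0.4],[0,-0.1536,0.165,0.1155,2.2,2.6,-0.4],[0,-0.1536,0.165,0.1155,2.2,2.6,-0.4],[0,-0.1536,0.165,0.1155,2.2,2.6,-0.4]])

```text
time_s: 2.3
tool_pos: [0.5731, 0.1738, 0.3702]
tcp_rot: [0.879, -0.052, 0.472, 0.041]
ft_force: [-0.1, 0.8, 0.3]
finger_gap: 0.0879
grip_force: 0.0
```

```bash
python3 - <<'E'
from h import *
g=np.array([.668,.051,.088]); Rt=pose(-6,60); a=Rt.as_matrix()[:,2]
print(now()[2]['joints'],now()[2]['dq'].round(2))
go(g-.15*a,Rt,'A2');go(g,Rt,'G')
E
```

```text
[ 0.64694672 -0.19072045 -1.01610932  1.66604579 -0.64070544 -0.60080115] [ 0.03  0.02  0.    0.   -0.02 -0.03]
A2 shift [-0.1848, 0.1073, 0.1178] turn [1.99, 3.43, 0.34] tcp [0.555 0.063 0.154]
G shift [-0.1758, 0.1021, 0.2675] turn [1.99, 3.43, 0.34] tcp [0.684 0.049 0.079]
```

```bash
cat > fk.py <<'E'
from h import *
from scipy.optimize import least_squares
import itertools
Rz=lambda a:R.from_euler('z',a).as_matrix(); Ry=lambda a:R.from_euler('y',a).as_matrix(); Rx=lambda a:R.from_euler('x',a).as_matrix()
Z0=R.from_matrix(np.array([[0,0,1],[0,-1,0],[1,0,0.]])).as_matrix()  # tool z = fwd, x up, y right
def fk(q,P,s):
    a1,d1,L1,a3,L2,d6=P; R1=Rz(q[0]); p=R1@[a1,0,d1]
    A=R1@Ry(q[1]); p=p+A@[0,0,L1]
    B=A@Ry(s[0]*q[2]); p=p+B@[L2,0,a3]
    C=B@Rx(s[1]*q[3])@Ry(s[2]*q[4]); p=p+C@[d6,0,0]
    return p,C@Rx(s[3]*q[5]+s[4])@Z0
E
cat > fit.py <<'E'
from fk import *
D=[([1.418,.359,.0115,0,-1.224,-.288],[.288,.61,.2265],[.976,-.219,0,.001]),
([.7939649,-.10096946,-1.01633187,1.66369529,-.75572852,-.74933912],[.56404,.23092,.34274],[.8750432,-.05825702,.4788295,.04034628]),
([.64694672,-.19072045,-1.01610932,1.66604579,-.64070544,-.60080115],[.5731,.1738,.3702],[.879,-.052,.472,.041])]
best=[]
for s in itertools.product([1,-1],[1,-1],[1,-1],[1,-1],[0,np.pi/2,np.pi,-np.pi/2]):
    e=sum((R.from_matrix(fk(q,[0]*6,s)[1]).inv()*R.from_quat(r)).magnitude() for q,_,r in D); best.append((e,s))
best.sort(); print(best[:3])
s=best[0][1]
f=lambda P:np.concatenate([fk(q,P,s)[0]-p for q,p,_ in D])
r=least_squares(lambda P:np.r_[f(P),.001*(P-[.05,.4,.45,0.05,.45,.25])],[.05,.4,.45,.05,.45,.25]);print(r.x.round(4),np.abs(f(r.x)).max())
E
python3 fit.py
```

```text
[(0.002320567481061899, (-1, -1, -1, -1, 1.5707963267948966)), (1.4355353183894595, (-1, -1, -1, 1, 3.141592653589793)), (3.2768571157385056, (-1, -1, -1, 1, 1.5707963267948966))]
[0.35   0.1753 0.4769 0.0049 0.1354 0.3512] 0.18962762645211478
```

```bash
cat >> fit.py <<'E'
def J(q):
    c=[]
    R1=Rz(q[0]);A=R1@Ry(q[1]);B=A@Ry(-q[2]);F=B@Rx(-q[3]);C=F@Ry(-q[4])
    return np.hstack([R1[:,[0,2]],A[:,[0,2]],B[:,[0,2]],F[:,[1,2]],C[:,[0,1,2]],R1[:,[1]]])
M=np.vstack([J(np.array(q)) for q,_,_ in D]);b=np.concatenate([p for _,p,_ in D])
P0=np.array([0,.35,0,.45,.45,0,0,0,.3,0,0,0.])
lam=.02
x=P0+np.linalg.solve(M.T@M+lam**2*np.eye(12),M.T@(b-M@P0));print(x.round(3),np.abs(M@x-b).max())
E
python3 fit.py|tail -1
```

```text
0.048 -0.032] 0.0005971506123144676
```

```bash
python3 - <<'E'
from h import *
go([.62,.06,.25],pose(-6,40),'B')
E
```

```text
B shift [-0.0739, 0.1032, 0.1368] turn [2.03, -16.57, -0.01] tcp [0.632 0.059 0.236]
```

Call:
carry_out(targets=[[0,-0.02,0.05,0,2,-16.6,0],[0,-0.05,0.1,0.03,2,-16.6,0],[0,-0.09,0.103,0.076,2,-16.6,0],[0,-0.09,0.103,0.076,2,-16.6,0],[0,-0.09,0.103,0.076,2,-16.6,0],[0,-0.09,0.103,0.076,2,-16.6,0],[0,-0.09,0.103,0.076,2,-16.6,0],[0,-0.09,0.103,0.076,2,-16.6,0]])

```text
time_s: 3.1
tool_pos: [0.579, 0.0704, 0.2676]
tcp_rot: [0.941, -0.049, 0.335, 0.019]
ft_force: [0.5, -0.2, 0.0]
finger_gap: 0.0882
grip_force: 0.0
```

```bash
python3 - <<'E'
from h import *
s=now()[2]
print(s['joints'],s['dq'].round(2),s['tool_pos'],s['tcp_rot'])
go([.56,.06,.27],pose(-6,40),'B')
E
```

```text
[ 0.41837126 -0.15053355 -1.01559432  1.30237104 -0.33550148 -0.13625421] [ 0.   -0.    0.    0.    0.01 -0.  ] [0.57895446 0.07040798 0.26757249] [ 0.94087525 -0.04919529  0.3346356   0.01877782]
B shift [-0.012, 0.0123, 0.0057] turn [0.13, 0.84, 0.06] tcp [0.572 0.059 0.256]
```

```bash
sed -i 's/^best=\[\]/D.append(([0.41837126,-0.15053355,-1.01559432,1.30237104,-0.33550148,-0.13625421],[0.57895446,0.07040798,0.26757249],[0.94087525,-0.04919529,0.3346356,0.01877782]))\nbest=[]/' fit.py; cat >> fit.py <<'E'
for nm,cols in dict(R1=[0,1,3,4,5,8,11],F=[0,1,3,4,5,8,6],C=[0,1,3,4,5,8,9],Fz=[0,1,3,4,5,8,6,7],CF=[0,1,3,4,5,8,6,9,10]).items():
    m=M[:,cols]; p0=P0[cols]; lam=.003
    x=p0+np.linalg.solve(m.T@m+lam**2*np.eye(len(cols)),m.T@(b-m@p0));print(nm,x.round(3),np.abs(m@x-b).max().round(5))
E
python3 fit.py|tail -5
```

```text
R1 [ 0.645  0.272  0.187 -0.022 -0.13   0.102 -0.162] 0.04328
F [-0.001  0.199  0.601  0.464  0.     0.378 -0.192] 5e-05
C [-0.001  0.199  0.601  0.464  0.     0.378 -0.192] 5e-05
Fz [-0.001  0.199  0.601  0.464  0.     0.378 -0.192 -0.   ] 5e-05
CF [-0.001  0.199  0.601  0.464  0.     0.378 -0.096 -0.096 -0.   ] 5e-05
```

```bash
cat >> fk.py <<'E'
lo=np.array([-3.07,-1.43,-1.02,-3.03,-3.05,-3.03])+.02; hi=np.array([3.07,2.12,1.25,1.67,0,3.03])-.02
def FK(q):
    R1=Rz(q[0]);A=R1@Ry(q[1]);B=A@Ry(-q[2]);C=B@Rx(-q[3])@Ry(-q[4])
    return R1@[0,0,.199]+A@[0,0,.601]+B@[.464,0,0]+C@[.378,-.192,0], C@Rx(-q[5]+np.pi/2)@Z0
def IK(g,Rt,n=12,q0=None,seed=0):
    t=np.array(g)+.019*Rt.as_matrix()[:,2]; rng=np.random.default_rng(seed); out=[]
    def f(q):
        p,r=FK(q); return np.r_[(p-t)*5,(R.from_matrix(r).inv()*Rt).as_rotvec()]
    for i in range(n):
        q=q0 if q0 is not None and i==0 else rng.uniform([-.8,-1,-1,-2,-2.5,-3],[1.2,1.5,1.2,1.6,-.1,3])
        r=least_squares(f,np.clip(q,lo+1e-6,hi-1e-6),bounds=(lo,hi),max_nfev=60)
        if r.cost<1e-8 and not any(np.abs(r.x-o).max()<.02 for o in out): out.append(r.x)
    return out
E
cat > t.py <<'E'
from fk import *
fl=R.from_euler('z',180,degrees=True)
for th in (35,40,45,50,55,60):
  for F in (0,1):
    Rt=pose(-6,th); Rt=Rt*fl if F else Rt; a=Rt.as_matrix()[:,2]
    for nm,g in dict(G=[.668,.051,.088],G2=np.array([.668,.051,.088])-.1*a,out=[.57,.06,.14],hi=[.55,.06,.2]).items():
        for q in IK(g,Rt): print(th,F,nm,q.round(2).tolist())
E
time python3 t.py
```

```text
45 0 G [-0.14, 0.3, -0.5, -2.34, -0.03, -2.34]
45 1 G [-0.21, 0.31, -0.6, -2.59, -0.15, 1.1]
45 1 G [-0.14, 0.3, -0.5, -2.34, -0.03, 0.8]
50 1 G [-0.27, 0.36, -0.77, -2.83, -0.44, 1.4]
50 1 G2 [-0.2, 0.09, -0.7, -2.45, -0.11, 0.95]
50 1 out [-0.26, 0.09, -0.81, -2.58, -0.23, 1.13]
55 0 G2 [-0.32, 0.15, -0.92, -2.75, -0.48, -1.79]
55 0 out [-0.34, 0.15, -0.96, -2.75, -0.51, -1.78]
55 0 hi [-0.14, -0.07, -0.71, -2.29, -0.04, -2.4]
55 1 G [-0.29, 0.41, -0.85, -2.89, -0.66, 1.48]
55 1 G2 [-0.32, 0.15, -0.92, -2.75, -0.48, 1.35]
55 1 out [-0.34, 0.15, -0.96, -2.75, -0.51, 1.36]
55 1 hi [-0.14, -0.07, -0.71, -2.29, -0.04, 0.74]
60 0 G [-0.3, 0.48, -0.91, -2.92, -0.87, -1.62]
60 0 hi [-0.33, -0.04, -0.92, -2.61, -0.4, -1.95]
60 1 G [-0.3, 0.48, -0.91, -2.92, -0.87, 1.53]
60 1 hi [-0.33, -0.04, -0.92, -2.61, -0.4, 1.19]
real	0m11.233s
user	0m11.444s
sys	0m0.116s
```

```bash
cat > t2.py <<'E'
from fk import *
fl=R.from_euler('z',180,degrees=True)
def path(q,pts):
    for nm,g,Rt in pts:
        s=IK(g,Rt,1,q)
        if not s: print(nm,'fail'); continue
        q=s[0]; print(nm,q.round(2).tolist())
    return q
for th in (50,55,60):
    Rt=pose(-6,th)*fl; a=Rt.as_matrix()[:,2]; G=np.array([.668,.051,.088])
    print(th)
    q=path([-.29,.41,-.85,-2.89,-.66,1.48],[('G',G,Rt),('lift',G+[0,0,.03],Rt),('back1',G+[-.06,.0,.04],Rt),('back2',G+[-.1,.0,.06],Rt),('back3',G+[-.13,.0,.1],Rt),('b4',G+[-.15,.0,.15],Rt),('A1',G-.08*a,Rt),('A',G-.14*a,Rt)])
    for psi in (-20,-35,-50,-65):
        for up in (.12,0): path([-.9,.2,-.85,-2.8,-.6,1.4],[(f'tray{psi} {up}',[.49,-.345,.078+up],pose(psi,th)*fl)])
E
python3 t2.py
```

```text
50
G [-0.27, 0.36, -0.77, -2.83, -0.44, 1.4]
lift [-0.26, 0.28, -0.7, -2.74, -0.3, 1.29]
back1 [-0.28, 0.18, -0.78, -2.64, -0.28, 1.2]
back2 [-0.19, 0.06, -0.71, -2.34, -0.09, 0.83]
back3 fail
b4 fail
A1 [-0.25, 0.15, -0.75, -2.62, -0.23, 1.16]
A fail
tray-20 0.12 fail
tray-20 0 [-0.88, 0.27, -0.54, -1.67, -0.4, 0.48]
tray-35 0.12 fail
tray-35 0 [-0.99, 0.28, -0.7, -2.24, -0.37, 0.96]
tray-50 0.12 fail
tray-50 0 [-0.99, 0.34, -0.99, -2.98, -0.63, 1.52]
tray-65 0.12 fail
tray-65 0 fail
55
G [-0.29, 0.41, -0.85, -2.89, -0.66, 1.48]
lift [-0.28, 0.33, -0.81, -2.85, -0.54, 1.42]
back1 [-0.33, 0.23, -0.9, -2.78, -0.54, 1.39]
back2 [-0.35, 0.11, -0.92, -2.67, -0.45, 1.28]
back3 [-0.21, -0.07, -0.77, -2.32, -0.12, 0.81]
b4 fail
A1 [-0.32, 0.21, -0.91, -2.8, -0.53, 1.39]
A [-0.3, 0.02, -0.9, -2.63, -0.34, 1.2]
tray-20 0.12 [-0.66, 0.03, -0.52, -1.24, -0.27, -0.16]
tray-20 0 [-1.04, 0.33, -0.62, -1.9, -0.59, 0.83]
tray-35 0.12 fail
tray-35 0 [-1.11, 0.36, -0.83, -2.43, -0.64, 1.27]
tray-50 0.12 [-0.98, 0.03, -0.85, -2.83, -0.28, 1.33]
tray-50 0 fail
tray-65 0.12 fail
tray-65 0 fail
60
G [-0.3, 0.48, -0.91, -2.92, -0.87, 1.53]
lift [-0.3, 0.39, -0.89, -2.89, -0.76, 1.49]
back1 [-0.36, 0.31, -0.99, -2.83, -0.79, 1.48]
back2 fail
back3 [-0.38, -0.03, -0.95, -2.57, -0.45, 1.19]
b4 fail
A1 fail
A fail
tray-20 0.12 [-0.89, 0.06, -0.54, -1.59, -0.46, 0.32]
tray-20 0 [-1.16, 0.41, -0.69, -2.03, -0.77, 1.08]
tray-35 0.12 [-0.9, 0.03, -0.63, -2.0, -0.28, 0.6]
tray-35 0 [-1.18, 0.47, -0.92, -2.5, -0.9, 1.45]
tray-50 0.12 [-1.0, 0.08, -0.96, -2.91, -0.52, 1.44]
tray-50 0 fail
tray-65 0.12 fail
tray-65 0 fail
```

```bash
cat > t3.py <<'E'
from t2 import path,fl
from fk import *
print('=====')
for th in (30,35,40,45):
  for F in (0,1):
    Rt=pose(-6,th); Rt=Rt*fl if F else Rt; a=Rt.as_matrix()[:,2]; G=np.array([.668,.051,.088])
    print(th,F)
    q=path([.4,.2,-.6,1.,-.4,-.1+(2.9 if F else 0)],[('A',G-.14*a,Rt),('A1',G-.08*a,Rt),('G',G,Rt),('lift',G+[0,0,.03],Rt),('back1',G+[-.06,.0,.04],Rt),('back2',G+[-.1,.0,.06],Rt),('back3',G+[-.13,.0,.1],Rt),('b4',G+[-.15,.0,.15],Rt)])
    for psi in (-40,-20,-0):
        path([-.4,.2,-.6,0.5,-.6,-.1+(2.9 if F else 0)],[(f'tray{psi} {up}',[.49,-.345,.078+up],pose(psi,th)*(fl if F else fl*fl)) for up in (.12,.06,0)])
E
python3 t3.py | sed '1,/=====/d'
```

```text
30 0
A [0.43, 0.02, -0.92, 1.0, -0.3, 0.12]
A1 fail
G fail
lift fail
back1 fail
back2 fail
back3 fail
b4 [0.6, -0.17, -0.98, 0.79, -0.47, 0.2]
tray-40 0.12 [-0.35, 0.02, -0.96, 1.06, -0.19, 0.21]
tray-40 0.06 fail
tray-40 0 fail
tray-20 0.12 [-0.26, 0.04, -0.7, 0.14, -0.32, 1.37]
tray-20 0.06 [-0.3, 0.12, -0.88, 0.43, -0.05, 1.1]
tray-20 0 fail
tray0 0.12 [-0.44, 0.1, -0.41, -0.38, -0.62, 2.28]
tray0 0.06 [-0.46, 0.18, -0.45, -0.47, -0.52, 2.39]
tray0 0 [-0.49, 0.27, -0.46, -0.59, -0.43, 2.55]
30 1
A fail
A1 fail
G fail
lift fail
back1 fail
back2 fail
back3 fail
b4 fail
tray-40 0.12 fail
tray-40 0.06 fail
tray-40 0 fail
tray-20 0.12 fail
tray-20 0.06 fail
tray-20 0 fail
tray0 0.12 fail
tray0 0.06 fail
tray0 0 fail
35 0
A fail
A1 fail
G fail
lift fail
back1 fail
back2 fail
back3 fail
b4 fail
tray-40 0.12 fail
tray-40 0.06 fail
tray-40 0 fail
tray-20 0.12 [-0.28, 0.01, -0.84, 0.34, -0.11, 1.17]
tray-20 0.06 fail
tray-20 0 fail
tray0 0.12 [-0.5, 0.09, -0.41, -0.52, -0.59, 2.44]
tray0 0.06 [-0.53, 0.17, -0.43, -0.64, -0.51, 2.59]
tray0 0 [-0.57, 0.27, -0.43, -0.79, -0.45, 2.8]
35 1
A fai
[... 556 characters left out ...]
l
A1 fail
G fail
lift fail
back1 fail
back2 fail
back3 fail
b4 fail
tray-40 0.12 fail
tray-40 0.06 fail
tray-40 0 fail
tray-20 0.12 fail
tray-20 0.06 fail
tray-20 0 fail
tray0 0.12 fail
tray0 0.06 fail
tray0 0 fail
45 0
A fail
A1 fail
G fail
lift fail
back1 fail
back2 fail
back3 fail
b4 fail
tray-40 0.12 fail
tray-40 0.06 fail
tray-40 0 fail
tray-20 0.12 fail
tray-20 0.06 fail
tray-20 0 fail
tray0 0.12 [-0.67, 0.09, -0.39, -0.87, -0.61, 2.85]
tray0 0.06 fail
tray0 0 fail
45 1
A fail
A1 fail
G fail
lift fail
back1 fail
back2 fail
back3 fail
b4 fail
tray-40 0.12 fail
tray-40 0.06 fail
tray-40 0 fail
tray-20 0.12 fail
tray-20 0.06 fail
tray-20 0 fail
tray0 0.12 fail
tray0 0.06 fail
tray0 0 fail
```

```bash
cat >> fk.py <<'E'
def rows(qs,q0,grip=0,per=12):
    "rows per call, relative to call start"
    F=[FK(q) for q in qs]; p0,r0=FK(q0); mx=0;pp,pr=p0,r0
    for p,r in F:
        mx=max(mx,np.degrees((R.from_matrix(pr).inv()*R.from_matrix(r)).magnitude()),np.linalg.norm(p-pp)*170); pp,pr=p,r
    print('max step',mx.round(2))
    for i,(p,r) in enumerate(F):
        if i%per==0: print('call')
        print([grip]+(r0.T@(p-p0)).round(3).tolist()+R.from_matrix(r0.T@r).as_rotvec(degrees=True).round(1).tolist(),end=', ')
        if i%per==per-1: p0,r0=p,r
    print()
fl=R.from_euler('z',180,degrees=True)
E
cat > t4.py <<'E'
from fk import *
q0=now()[2]['joints']; qA=np.array([-.3,.02,-.9,-2.63,-.34,1.2])
qA=IK(np.array([.668,.051,.088])-.14*(pose(-6,55)*fl).as_matrix()[:,2],pose(-6,55)*fl,1,qA)[0]
t=np.linspace(0,1,31)[1:,None]; b=np.sin(np.pi*t)
qs=q0+(qA-q0)*t+b*np.array([0,-.1,.1,0,-.35,0])
for q in qs[::3]: print(q.round(2),FK(q)[0].round(3),FK(q)[1][:,2].round(2))
print((np.abs(np.diff(np.vstack([q0,qs]),axis=0)).max(0)*10).round(2))
rows(qs,q0,per=10)
E
python3 t4.py
```

```text
[ 0.39 -0.16 -1.    1.17 -0.37 -0.09] [0.576 0.022 0.264] [ 0.6  -0.11 -0.79]
[ 0.32 -0.17 -0.96  0.78 -0.48  0.04] [ 0.527 -0.097  0.231] [ 0.47 -0.18 -0.86]
[ 0.25 -0.18 -0.92  0.38 -0.57  0.18] [ 0.441 -0.15   0.175] [ 0.32 -0.13 -0.94]
[ 0.18 -0.18 -0.89 -0.01 -0.64  0.31] [ 0.355 -0.129  0.118] [ 0.22  0.04 -0.98]
[ 0.11 -0.17 -0.87 -0.4  -0.68  0.44] [ 0.3   -0.052  0.081] [ 0.2   0.27 -0.94]
[ 0.03 -0.16 -0.85 -0.8  -0.69  0.58] [0.291 0.046 0.074] [ 0.3   0.46 -0.84]
[-0.04 -0.13 -0.85 -1.19 -0.66  0.71] [0.329 0.13  0.094] [ 0.47  0.55 -0.69]
[-0.11 -0.1  -0.85 -1.58 -0.6   0.84] [0.398 0.172 0.127] [ 0.66  0.49 -0.56]
[-0.18 -0.06 -0.87 -1.98 -0.51  0.98] [0.477 0.162 0.153] [ 0.81  0.31 -0.5 ]
[-0.26 -0.01 -0.88 -2.37 -0.41  1.11] [0.541 0.11  0.162] [ 0.85  0.07 -0.52]
[0.24 0.16 0.14 1.31 0.37 0.45]
max step 8.33
call
[0, -0.001, 0.049, 0.004, -2.8, -1.4, 5.9], [0, -0.009, 0.095, 0.007, -5.3, -3.2, 11.8], [0, -0.026, 0.136, 0.007, -7.5, -5.3, 17.6], [0, -0.05, 0.172, 0.007, -9.3, -7.8, 23.4], [0, -0.079, 0.201, 0.005, -10.7, -10.6, 29.1], [0, -0.112, 0.221, 0.003, -11.6,
[... 412 characters left out ...]
-19.9, 23.4], [0, -0.188, -0.016, 0.037, 12.1, -23.2, 28.1], [0, -0.212, -0.038, 0.035, 15.2, -26.2, 33.0], [0, -0.231, -0.063, 0.033, 18.6, -28.7, 38.1], [0, -0.244, -0.091, 0.029, 22.2, -30.7, 43.3], [0, -0.251, -0.12, 0.024, 25.7, -32.2, 48.7], call
[0, -0.02, -0.017, 0.013, 4.4, -1.6, 4.8], [0, -0.037, -0.038, 0.024, 8.9, -2.7, 9.7], [0, -0.049, -0.062, 0.033, 13.5, -3.3, 14.8], [0, -0.056, -0.089, 0.039, 18.1, -3.4, 20.0], [0, -0.058, -0.116, 0.044, 22.6, -3.1, 25.3], [0, -0.054, -0.144, 0.046, 27.0, -2.3, 30.9], [0, -0.046, -0.171, 0.046, 31.2, -1.1, 36.5], [0, -0.034, -0.196, 0.044, 35.1, 0.4, 42.4], [0, -0.019, -0.219, 0.04, 38.8, 2.2, 48.4], [0, -0.0, -0.24, 0.036, 42.1, 4.1, 54.6],
```

```bash
sed -i 's/np.array(\[0,-.1,.1,0,-.35,0\])/np.array([0,-.2,.12,0,-.35,0])/' t4.py; python3 t4.py
```

```text
[ 0.39 -0.17 -1.    1.17 -0.37 -0.09] [0.577 0.022 0.271] [ 0.61 -0.11 -0.78]
[ 0.32 -0.21 -0.95  0.78 -0.48  0.04] [ 0.53  -0.096  0.255] [ 0.51 -0.17 -0.84]
[ 0.25 -0.24 -0.91  0.38 -0.57  0.18] [ 0.45  -0.148  0.208] [ 0.39 -0.11 -0.91]
[ 0.18 -0.27 -0.87 -0.01 -0.64  0.31] [ 0.372 -0.126  0.155] [ 0.31  0.06 -0.95]
[ 0.11 -0.27 -0.85 -0.4  -0.68  0.44] [ 0.323 -0.05   0.119] [ 0.31  0.28 -0.91]
[ 0.03 -0.26 -0.83 -0.8  -0.69  0.58] [0.315 0.047 0.113] [ 0.39  0.47 -0.79]
[-0.04 -0.22 -0.83 -1.19 -0.66  0.71] [0.349 0.13  0.133] [ 0.54  0.55 -0.64]
[-0.11 -0.17 -0.84 -1.58 -0.6   0.84] [0.412 0.171 0.162] [ 0.71  0.49 -0.51]
[-0.18 -0.11 -0.86 -1.98 -0.51  0.98] [0.485 0.161 0.181] [ 0.84  0.3  -0.45]
[-0.26 -0.03 -0.88 -2.37 -0.41  1.11] [0.544 0.109 0.175] [ 0.86  0.06 -0.5 ]
[0.24 0.27 0.17 1.31 0.37 0.45]
max step 8.3
call
[0, 0.004, 0.049, -0.001, -2.5, -0.8, 6.2], [0, -0.0, 0.094, -0.003, -4.7, -2.0, 12.3], [0, -0.013, 0.136, -0.007, -6.5, -3.6, 18.3], [0, -0.033, 0.171, -0.01, -7.9, -5.6, 24.3], [0, -0.058, 0.199, -0.014, -8.8, -7.9, 30.1], [0, -0.088, 0.219, -0.017, -9.2, 
[... 408 characters left out ...]
9.9, -19.1, 23.0], [0, -0.183, -0.018, 0.033, 12.7, -22.3, 27.6], [0, -0.207, -0.04, 0.033, 15.8, -25.1, 32.5], [0, -0.226, -0.064, 0.032, 19.0, -27.5, 37.5], [0, -0.24, -0.09, 0.03, 22.3, -29.4, 42.7], [0, -0.247, -0.117, 0.027, 25.6, -30.8, 48.2], call
[0, -0.018, -0.015, 0.014, 4.1, -1.3, 5.0], [0, -0.031, -0.034, 0.027, 8.4, -2.1, 10.1], [0, -0.04, -0.055, 0.038, 12.7, -2.3, 15.3], [0, -0.043, -0.079, 0.047, 17.0, -2.0, 20.7], [0, -0.04, -0.103, 0.054, 21.2, -1.1, 26.3], [0, -0.032, -0.128, 0.06, 25.3, 0.2, 32.1], [0, -0.019, -0.151, 0.064, 29.2, 2.0, 38.0], [0, -0.002, -0.172, 0.066, 32.9, 4.2, 44.0], [0, 0.019, -0.19, 0.066, 36.3, 6.7, 50.2], [0, 0.043, -0.206, 0.065, 39.4, 9.4, 56.6],
```

Call:
carry_out(targets=[[0,0.004,0.049,-0.001,-2.5,-0.8,6.2],[0,0.0,0.094,-0.003,-4.7,-2.0,12.3],[0,-0.013,0.136,-0.007,-6.5,-3.6,18.3],[0,-0.033,0.171,-0.01,-7.9,-5.6,24.3],[0,-0.058,0.199,-0.014,-8.8,-7.9,30.1],[0,-0.088,0.219,-0.017,-9.2,-10.5,35.8],[0,-0.12,0.231,-0.021,-9.1,-13.3,41.5],[0,-0.153,0.234,-0.024,-8.5,-16.2,47.0],[0,-0.185,0.229,-0.027,-7.3,-19.3,52.3],[0,-0.215,0.217,-0.03,-5.6,-22.3,57.6]])

```text
time_s: 4.1
tool_pos: [0.3703, -0.1246, 0.1548]
tcp_rot: [0.844, -0.512, 0.117, -0.111]
ft_force: [0.1, -0.9, 0.1]
finger_gap: 0.0876
grip_force: 0.0
```

Call:
carry_out(targets=[[0,-0.029,0.012,0.009,1.3,-4.0,4.7],[0,-0.061,0.018,0.017,2.9,-7.9,9.3],[0,-0.093,0.017,0.023,4.9,-11.8,13.9],[0,-0.125,0.011,0.028,7.2,-15.6,18.4],[0,-0.156,-0.001,0.031,9.9,-19.1,23.0],[0,-0.183,-0.018,0.033,12.7,-22.3,27.6],[0,-0.207,-0.04,0.033,15.8,-25.1,32.5],[0,-0.226,-0.064,0.032,19.0,-27.5,37.5],[0,-0.24,-0.09,0.03,22.3,-29.4,42.7],[0,-0.247,-0.117,0.027,25.6,-30.8,48.2]])

```text
time_s: 5.1
tool_pos: [0.3673, 0.1502, 0.1444]
tcp_rot: [-0.522, 0.721, 0.05, 0.453]
ft_force: [-0.6, 0.3, -0.2]
finger_gap: 0.0875
grip_force: 0.0
```

```bash
cat > t5.py <<'E'
from fk import *
q0=now()[2]['joints'];print(q0.round(3),FK(q0)[0].round(3)); Rt=pose(-6,55)*fl
qA=IK(np.array([.668,.051,.088])-.14*Rt.as_matrix()[:,2],Rt,1,np.array([-.3,.02,-.9,-2.63,-.34,1.2]))[0]
t=np.linspace(0,1,13)[1:,None]
rows(q0+(qA-q0)*t+np.sin(np.pi*t)*[0,-.05,0,0,0,0],q0)
E
python3 t5.py
```

```text
[-0.065 -0.207 -0.831 -1.325 -0.645  0.758] [0.368 0.15  0.144]
max step 6.31
call
[0, -0.014, -0.014, 0.01, 4.0, -0.9, 3.9], [0, -0.025, -0.03, 0.019, 8.0, -1.5, 8.0], [0, -0.033, -0.048, 0.027, 11.9, -1.8, 12.1], [0, -0.039, -0.067, 0.033, 15.7, -1.7, 16.4], [0, -0.041, -0.086, 0.039, 19.3, -1.4, 20.9], [0, -0.04, -0.106, 0.044, 22.8, -0.7, 25.5], [0, -0.034, -0.126, 0.049, 26.0, 0.3, 30.3], [0, -0.025, -0.145, 0.053, 29.1, 1.6, 35.2], [0, -0.012, -0.162, 0.057, 32.0, 3.2, 40.3], [0, 0.004, -0.179, 0.06, 34.6, 5.1, 45.6], [0, 0.023, -0.194, 0.063, 37.1, 7.3, 50.9], [0, 0.044, -0.207, 0.065, 39.5, 9.6, 56.3],
```

Branch change tracks well.

Call:
carry_out(targets=[[0,-0.014,-0.014,0.01,4.0,-0.9,3.9],[0,-0.025,-0.03,0.019,8.0,-1.5,8.0],[0,-0.033,-0.048,0.027,11.9,-1.8,12.1],[0,-0.039,-0.067,0.033,15.7,-1.7,16.4],[0,-0.041,-0.086,0.039,19.3,-1.4,20.9],[0,-0.04,-0.106,0.044,22.8,-0.7,25.5],[0,-0.034,-0.126,0.049,26.0,0.3,30.3],[0,-0.025,-0.145,0.053,29.1,1.6,35.2],[0,-0.012,-0.162,0.057,32.0,3.2,40.3],[0,0.004,-0.179,0.06,34.6,5.1,45.6],[0,0.023,-0.194,0.063,37.1,7.3,50.9],[0,0.044,-0.207,0.065,39.5,9.6,56.3]])

```text
time_s: 6.3
tool_pos: [0.5705, 0.0598, 0.1581]
tcp_rot: [0.046, 0.886, -0.026, 0.461]
ft_force: [0.3, 1.3, 0.6]
finger_gap: 0.0878
grip_force: 0.0
```

```bash
python3 - <<'E'
from fk import *
s=now()[2];print(s['joints'].round(3),s['tool_pos'].round(3)); Rt=pose(-6,55)*fl
m=camera_model('wrist'); im,d=get_image('wrist'); cv2.imwrite('pics/w1.png',im); print(np.round(m['world_from_camera'],3)[:3,3], np.nanmedian(d))
np.savez('w1',im=im,d=d,**m)
m['fish']=1; Q=cloud(d,m)
k=(Q[...,2]>.1)&(Q[...,2]<.118)&(Q[...,0]>.62)&(Q[...,0]<.73)&(Q[...,1]>0)&(Q[...,1]<.11)
p=Q[k];print(len(p)); 
k=(Q[...,2]>.04)&(Q[...,2]<.1)&(Q[...,0]>.63)&(Q[...,0]<.72)&(Q[...,1]>0)&(Q[...,1]<.11)
p=Q[k];print(len(p)); 
if len(p):print(np.percentile(p,[1,10,50,90,99],axis=0).round(3))
p,R0,_=now()
go(np.array([.668,.051,.088]),Rt,'G')
E
```

```text
[-0.307  0.027 -0.897 -2.641 -0.343  1.215] [0.571 0.06  0.158]
[0.394 0.08  0.181] 0.23233524
709
2058
[[0.652 0.036 0.041]
 [0.653 0.039 0.047]
 [0.654 0.052 0.072]
 [0.655 0.064 0.095]
 [0.656 0.067 0.099]]
G shift [0.0017, 0.0039, 0.1372] turn [-0.4, -0.14, -0.21] tcp [0.683 0.049 0.077]
```

View pics/w1.png

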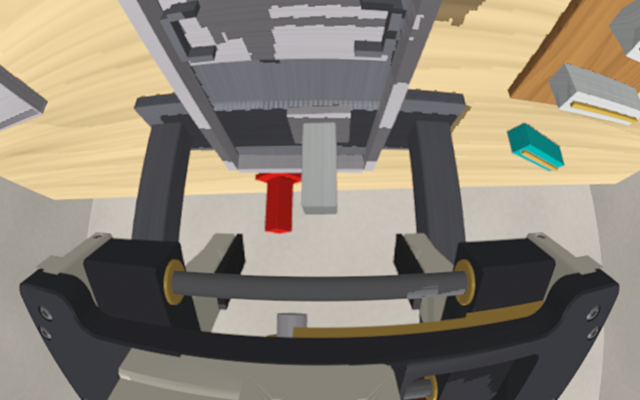

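The picture shows the post at (319,168) between the columns at (160,180) and (440,180), centred between the open fingers. The red look-alike is well behind it on the table at (278,200). The depth puts the post's centre at (0.670, 0.0515), in line with my estimate.

Call:
carry_out(targets=[[0,0.001,0.003,0.04,0,0,0],[0,0.0015,0.004,0.075,0,0,0],[0,0.0017,0.004,0.105,0,0,0],[0,0.0017,0.004,0.128,0,0,0],[0,0.0017,0.004,0.137,0,0,0],[0,0.0017,0.004,0.137,0,0,0],[255,0.0017,0.004,0.137,0,0,0],[255,0.0017,0.004,0.137,0,0,0],[255,0.0017,0.004,0.137,0,0,0],[255,0.0017,0.004,0.137,0,0,0],[255,0.0017,0.004,0.137,0,0,0],[255,0.0017,0.004,0.137,0,0,0]], squeeze=45)

```text
time_s: 7.55
tool_pos: [0.6804, 0.0497, 0.0771]
tcp_rot: [0.046, 0.886, -0.027, 0.461]
ft_force: [-0.9, -0.2, -0.6]
finger_gap: 0.0454
grip_force: 0.0
```

```bash
cat > t6.py <<'E'
from fk import *
s=now()[2];q0=s['joints'];print(q0.round(3),s['tool_pos'].round(4),s['finger_gap'],s['grip_force'],s['ft_force'])
Rt=R.from_quat(s['tcp_rot']); G=s['tool_pos']-.019*Rt.as_matrix()[:,2]; print('G',G)
q=q0
for d in ([0,0,.02],[-.02,0,.035],[-.06,0,.04],[-.09,0,.05]):
    r=IK(G+d,Rt,1,q); print(d,r[0].round(2) if r else None); q=r[0] if r else q
    go(G+d,Rt)
dz=G[2]-.015  # grasp height above prop base
for th in (52,55,58,62):
  for psi in (-15,-25,-35,-45):
    o=[]
    for up in (.03,.06,.09): 
        r=IK([.49,-.345,.004+dz+up-.03],pose(psi,th)*fl,8,np.array([-1.1,.36,-.83,-2.43,-.64,1.27])); o.append([x.round(2).tolist() for x in r if x[3]<-1])
    print(th,psi,o)
E
python3 t6.py
```

```text
[-0.289  0.41  -0.861 -2.905 -0.666  1.493] [0.6804 0.0497 0.0771] 0.04535017488618853 0.0 [-0.86464683 -0.17516638 -0.55225871]
G [0.66496464 0.05137695 0.08801586]
[0, 0, 0.02] [-0.29  0.35 -0.84 -2.88 -0.59  1.46]
 shift [-0.0164, -0.0001, -0.0117] turn [0.0, 0.0, 0.0] tcp [0.68  0.05  0.097]
[-0.02, 0, 0.035] [-0.3   0.29 -0.85 -2.84 -0.54  1.43]
 shift [-0.0172, -0.0023, -0.0366] turn [0.0, 0.0, 0.0] tcp [0.66  0.05  0.112]
[-0.06, 0, 0.04] [-0.33  0.23 -0.92 -2.79 -0.55  1.41]
 shift [0.0015, -0.0066, -0.072] turn [0.0, 0.0, 0.0] tcp [0.62  0.05  0.117]
[-0.09, 0, 0.05] [-0.35  0.16 -0.94 -2.73 -0.51  1.35]
 shift [0.0105, -0.0099, -0.1021] turn [0.0, 0.0, 0.0] tcp [0.59  0.05  0.127]
52 -15 [[[-0.95, 0.31, -0.54, -1.66, -0.53, 0.57]], [[-0.88, 0.23, -0.52, -1.54, -0.47, 0.37]], [[-0.8, 0.16, -0.5, -1.4, -0.42, 0.16]]]
52 -25 [[[-0.98, 0.29, -0.62, -1.93, -0.45, 0.75]], [[-0.87, 0.21, -0.57, -1.74, -0.34, 0.46]], [[-0.72, 0.13, -0.54, -1.49, -0.22, 0.1]]]
52 -35 [[[-1.05, 0.31, -0.76, -2.34, -0.49, 1.12]], [[-0.96, 0.21, -0.67, -2.15, -0.32, 0.82]], [[-0.68, 0.12, -0.55, -1.67,
[... 952 characters left out ...]
9, -0.63, -1.91, -0.5, 0.7]]]
58 -35 [[[-1.16, 0.43, -0.89, -2.48, -0.8, 1.39]], [[-1.12, 0.3, -0.83, -2.4, -0.65, 1.23]], [[-1.05, 0.19, -0.76, -2.28, -0.5, 1.02]]]
58 -45 [[], [[-1.08, 0.35, -1.0, -2.79, -0.8, 1.48]], [[-1.06, 0.23, -0.94, -2.74, -0.64, 1.39]]]
62 -15 [[[-1.17, 0.45, -0.65, -1.93, -0.84, 1.07]], [[-1.14, 0.35, -0.62, -1.87, -0.79, 0.92]], [[-1.09, 0.26, -0.59, -1.79, -0.73, 0.76]]]
62 -25 [[[-1.21, 0.47, -0.79, -2.21, -0.87, 1.29]], [[-1.17, 0.35, -0.75, -2.14, -0.77, 1.12]], [[-1.11, 0.25, -0.7, -2.05, -0.67, 0.94]]]
62 -35 [[[-1.2, 0.53, -0.95, -2.52, -1.0, 1.51]], [[-1.18, 0.39, -0.91, -2.47, -0.86, 1.38]], [[-1.14, 0.26, -0.85, -2.39, -0.71, 1.22]]]
62 -45 [[], [], []]
```

Call:
carry_out(targets=[[255,0,0,0,0,0,0],[255,0,0,0,0,0,0],[255,0,0,0,0,0,0],[255,0,0,0,0,0,0],[255,-0.008,0,-0.006,0,0,0],[255,-0.0164,0,-0.0117,0,0,0],[255,-0.017,-0.001,-0.024,0,0,0],[255,-0.0172,-0.0023,-0.0366,0,0,0],[255,-0.0172,-0.0023,-0.0366,0,0,0]])

```text
time_s: 8.45
tool_pos: [0.6583, 0.0504, 0.1114]
tcp_rot: [0.046, 0.887, -0.027, 0.459]
ft_force: [1.1, 0.8, -3.7]
finger_gap: 0.0323
grip_force: 44.9
```

```bash
cat > t7.py <<'E'
from fk import *
s=now()[2];q0=s['joints'];print(q0.round(3),s['tool_pos'].round(4),s['finger_gap'],s['grip_force'],s['ft_force'])
Rt=R.from_quat(s['tcp_rot']); G=s['tool_pos']-.019*Rt.as_matrix()[:,2]; print('G',G)
q1=IK(G+[-.06,0,.012],Rt,1,q0)[0]
q2=IK([.49,-.345,.077+.06],pose(-45,55)*fl,1,np.array([-1.04,.19,-.88,-2.69,-.48,1.31]))[0]
t=np.linspace(0,1,4)[1:,None]; t2=np.linspace(0,1,14)[1:,None]
qs=np.vstack([q0+(q1-q0)*t,q1+(q2-q1)*t2])
for q in qs: print((FK(q)[0]-.019*FK(q)[1][:,2]).round(3),end='')
rows(qs,q0,255,per=8)
E
python3 t7.py
```

```text
[-0.297  0.29  -0.857 -2.844 -0.545  1.43 ] [0.6583 0.0504 0.1114] 0.03225917512474575 44.87215876579285 [ 1.13353865  0.82672114 -3.7405987 ]
G [0.6428398  0.0521026  0.12230757]
[0.623 0.052 0.127][0.603 0.052 0.131][0.583 0.052 0.134][0.586 0.021 0.135][ 0.587 -0.011  0.135][ 0.587 -0.043  0.135][ 0.585 -0.074  0.135][ 0.581 -0.106  0.135][ 0.576 -0.138  0.136][ 0.568 -0.169  0.136][ 0.559 -0.2    0.136][ 0.549 -0.23   0.136][ 0.536 -0.26   0.136][ 0.523 -0.289  0.137][ 0.507 -0.317  0.137][ 0.49  -0.345  0.137]max step 5.65
call
[255, 0.007, -0.003, -0.019, -0.0, -0.0, 0.0], [255, 0.015, -0.005, -0.038, -0.0, -0.0, 0.0], [255, 0.024, -0.007, -0.056, -0.0, 0.0, -0.0], [255, 0.02, -0.038, -0.051, 2.4, -0.0, 1.8], [255, 0.018, -0.07, -0.047, 4.8, -0.0, 3.5], [255, 0.016, -0.103, -0.045, 7.3, -0.0, 5.2], [255, 0.015, -0.135, -0.044, 9.7, -0.0, 7.0], [255, 0.016, -0.168, -0.044, 12.1, -0.0, 8.7], call
[255, -0.004, -0.032, 0.005, 2.4, -0.0, 1.7], [255, -0.006, -0.065, 0.008, 4.9, -0.0, 3.5], [255, -0.008, -0.097, 0.011, 7.3, -0.0, 5.2], [255, -0.008, -0.13, 0.011, 9.7, -0.0, 7.0], [255, -0.008, -0.163, 0.01, 12.2, -0.1, 8.7], [255, -0.006, -0.196, 0.008, 14.6, -0.1, 10.4], [255, -0.004, -0.229, 0.004, 17.1, -0.1, 12.2], [255, -0.0, -0.262, -0.001, 19.5, -0.1, 13.9],
```

Call:
carry_out(targets=[[255,0.007,-0.003,-0.019,0,0,0],[255,0.015,-0.005,-0.038,0,0,0],[255,0.024,-0.007,-0.056,0,0,0],[255,0.02,-0.038,-0.051,2.4,0,1.8],[255,0.018,-0.07,-0.047,4.8,0,3.5],[255,0.016,-0.103,-0.045,7.3,0,5.2],[255,0.015,-0.135,-0.044,9.7,0,7.0],[255,0.016,-0.168,-0.044,12.1,0,8.7]])

```text
time_s: 9.25
tool_pos: [0.597, -0.1134, 0.124]
tcp_rot: [0.162, 0.873, -0.085, 0.453]
ft_force: [0.5, -1.1, -3.5]
finger_gap: 0.032
grip_force: 45.0
```

Call:
carry_out(targets=[[255,-0.004,-0.032,0.005,2.4,0,1.7],[255,-0.006,-0.065,0.008,4.9,0,3.5],[255,-0.008,-0.097,0.011,7.3,0,5.2],[255,-0.008,-0.13,0.011,9.7,0,7.0],[255,-0.008,-0.163,0.01,12.2,-0.1,8.7],[255,-0.006,-0.196,0.008,14.6,-0.1,10.4],[255,-0.004,-0.229,0.004,17.1,-0.1,12.2],[255,0,-0.262,-0.001,19.5,-0.1,13.9],[255,0,-0.262,-0.001,19.5,-0.1,13.9]])

```text
time_s: 10.15
tool_pos: [0.5016, -0.359, 0.1254]
tcp_rot: [0.341, 0.819, -0.177, 0.427]
ft_force: [0.5, -0.9, -4.2]
finger_gap: 0.0319
grip_force: 45.0
```

```bash
cat > t8.py <<'E'
from fk import *
s=now()[2];q0=s['joints'];print(q0.round(3),s['tool_pos'].round(4),s['finger_gap'],s['grip_force'],s['ft_force'])
im,d,m=grab('scene'); cv2.imwrite('pics/s2.png',cv2.resize(im[90:190,200:360],(800,500))); Q=cloud(d,m)
k=(Q[...,0]>.42)&(Q[...,0]<.56)&(Q[...,1]>-.43)&(Q[...,1]<-.27)&(Q[...,2]>.045)&(Q[...,2]<.09)
p=Q[k];print(len(p),np.percentile(p,[2,50,98],axis=0).round(3) if len(p) else '')
go([.49,-.345,.085],pose(-45,55)*fl,'near'); go([.49,-.345,.0775],pose(-45,55)*fl,'down')
E
python3 t8.py
```

```text
[-1.038  0.194 -0.88  -2.695 -0.49   1.314] [ 0.5016 -0.359   0.1254] 0.031938743800662764 44.99693512916565 [ 0.46419105 -0.86710362 -4.20496845]
112 [[ 0.47  -0.382  0.063]
 [ 0.504 -0.338  0.074]
 [ 0.531 -0.311  0.085]]
near shift [0.0428, 0.0004, 0.0276] turn [-0.01, -0.02, -0.13] tcp [ 0.501 -0.356  0.074]
down shift [0.0489, 0.0004, 0.0319] turn [-0.01, -0.02, -0.13] tcp [ 0.501 -0.356  0.067]
```

View pics/s2.png

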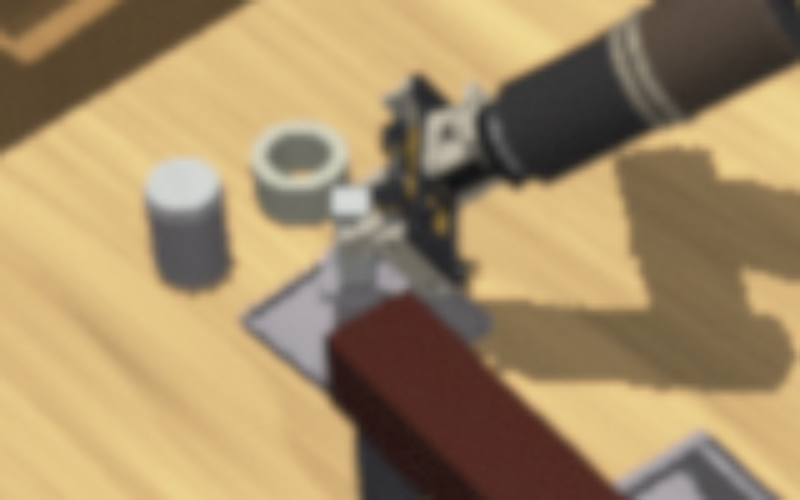

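The prop is held upright over the tray (post top at crop (350,200)), and its foot is at the expected height of 0.074.

Call:
carry_out(targets=[[255,0.015,0,0.01,0,0,0],[255,0.03,0,0.02,0,0,0],[255,0.0428,0,0.0276,0,0,0],[255,0.0455,0,0.0295,0,0,0],[255,0.0475,0,0.031,0,0,0],[255,0.0489,0,0.0319,0,0,0],[255,0.0489,0,0.0319,0,0,0],[255,0.0489,0,0.0319,0,0,0]])

```text
time_s: 11.0
tool_pos: [0.5017, -0.3554, 0.0686]
tcp_rot: [0.339, 0.819, -0.176, 0.428]
ft_force: [0.2, -0.4, -4.2]
finger_gap: 0.0319
grip_force: 45.0
```

```bash
python3 - <<'E'
from fk import *
s=now()[2];print(s['tool_pos'].round(4),s['ft_force'].round(1),s['joints'].round(2)); go([.49,-.345,.0775],pose(-45,55)*fl)
q=s['joints']
Rt=pose(-45,55)*fl
for b in (.06,.1,.14):
    r=IK(np.array([.49,-.345,.078])-b*Rt.as_matrix()[:,2],Rt,1,q);print(b,r)
    if r:q=r[0]
E
```

```text
[ 0.5017 -0.3554  0.0686] [ 0.2 -0.4 -4.2] [-1.07  0.4  -0.99 -2.81 -0.8   1.5 ]
 shift [0.0017, -0.0009, 0.0008] turn [0.09, 0.17, -0.03] tcp [ 0.501 -0.356  0.067]
0.06 []
0.1 []
0.14 [array([-1.02625832, -0.09753114, -0.94614861, -2.41029877, -0.29693049,
        1.00164983])]
```

Call:
carry_out(targets=[[255,0.0017,-0.0005,0.0011,0,0,0],[255,0.0033,-0.001,0.0023,0,0,0],[255,0.0045,-0.001,0.003,0,0,0],[255,0.0045,-0.001,0.003,0,0,0]])

```text
time_s: 11.4
tool_pos: [0.5019, -0.3564, 0.066]
tcp_rot: [0.338, 0.817, -0.178, 0.431]
ft_force: [-8.3, 8.2, 20.6]
finger_gap: 0.0317
grip_force: 45.0
```

Call:
carry_out(targets=[[255,-0.0012,0,-0.0008,0,0,0],[255,-0.0012,0,-0.0008,0,0,0],[0,-0.0012,0,-0.0008,0,0,0],[0,-0.0012,0,-0.0008,0,0,0],[0,-0.0012,0,-0.0008,0,0,0],[0,-0.0012,0,-0.0008,0,0,0],[0,-0.0012,0,-0.0008,0,0,0],[0,-0.0012,0,-0.0008,0,0,0],[0,-0.0012,0,-0.0008,0,0,0],[0,-0.0012,0,-0.0008,0,0,0]], squeeze=20)

```text
time_s: 12.4
tool_pos: [0.5007, -0.3558, 0.0637]
tcp_rot: [0.339, 0.819, -0.176, 0.428]
ft_force: [0.2, -0.1, 0.0]
finger_gap: 0.086
grip_force: 0.0
```

```bash
python3 - <<'E'
from fk import *
s=now()[2];print(s['tool_pos'].round(4),s['ft_force'].round(1),s['joints'].round(2),s['finger_gap'])
Rt=R.from_quat(s['tcp_rot'])
G=s['tool_pos']-.019*Rt.as_matrix()[:,2];go(G+[0,0,.09],Rt,'up')
q=s['joints']
for b in (.03,.06,.09):
    r=IK(G+[0,0,b],Rt,1,q);print(b,r)
    if r:q=r[0]
E
```

```text
[ 0.5007 -0.3558  0.0637] [ 0.2 -0.1  0. ] [-1.07  0.42 -1.   -2.81 -0.82  1.51] 0.08604027436681974
up shift [-0.0738, 0.0002, -0.0517] turn [0.0, 0.0, 0.0] tcp [ 0.501 -0.356  0.154]
0.03 [array([-1.06144641,  0.30175278, -0.95094737, -2.76559816, -0.65946775,
        1.42811047])]
0.06 [array([-1.03955993,  0.19394863, -0.88679003, -2.69206594, -0.49827481,
        1.3165346 ])]
0.09 [array([-0.99529404,  0.09789211, -0.79621718, -2.56753592, -0.3229956 ,
        1.14098631])]
```

Call:
carry_out(targets=[[0,-0.012,0,-0.0085,0,0,0],[0,-0.03,0,-0.021,0,0,0],[0,-0.049,0,-0.034,0,0,0],[0,-0.06,0,-0.042,0,0,0],[0,-0.06,0,-0.042,0,0,0]])

```text
time_s: 12.9
tool_pos: [0.5014, -0.3569, 0.1407]
tcp_rot: [0.338, 0.818, -0.178, 0.43]
ft_force: [0.3, 0.1, 0.5]
finger_gap: 0.0877
grip_force: 0.0
```

```bash
cat > t9.py <<'E'
from fk import *
s=now()[2];q0=s['joints'];print(s['tool_pos'].round(4),q0.round(2))
im,d,m=grab('scene'); Q=cloud(d,m)
k=(Q[...,0]>.42)&(Q[...,0]<.56)&(Q[...,1]>-.43)&(Q[...,1]<-.27)&(Q[...,2]>.09)&(Q[...,2]<.103)
n,l,st,c=cv2.connectedComponentsWithStats(k.astype(np.uint8))
for i in range(1,n):
    if st[i,4]>10: print('prop top?',c[i],st[i,4],Q[l==i].mean(0).round(3))
z=[-.4,.2,-.3,0,-1,0]
for nm,g in dict(bar=[.586,.334,.036],barup=[.586,.334,.15],nestup=[.52,.039,.15],nest=[.52,.039,.051]).items():
    for psi in (84,-96):
        for x in IK(g,pose(psi,0),10,np.array([.6,.4,-.2,0,-1.2,0])): print(nm,psi,x.round(2).tolist())
E
python3 t9.py
```

```text
[ 0.5014 -0.3569  0.1407] [-1.02  0.15 -0.85 -2.65 -0.43  1.25]
bar 84 [0.81, 0.54, -0.22, 0.0, -0.81, 2.23]
bar -96 [0.81, 0.54, -0.22, -0.0, -0.81, -0.91]
barup 84 [0.81, 0.43, -0.11, 0.0, -1.03, 2.23]
barup -96 [0.81, 0.43, -0.11, -0.0, -1.03, -0.91]
nestup 84 [0.45, 0.19, -0.46, 0.0, -0.92, 2.58]
nestup -96 [0.45, 0.19, -0.46, -0.0, -0.92, -0.56]
nest 84 [0.45, 0.32, -0.56, 0.0, -0.69, 2.58]
nest -96 [0.45, 0.32, -0.56, -0.0, -0.69, -0.56]
```

```bash
cat > t10.py <<'E'
from fk import *
q0=now()[2]['joints']
qB=IK([.586,.334,.15],pose(-96,0),1,np.array([.81,.43,-.11,0,-1.03,-.91]))[0]
t=np.linspace(0,1,23)[1:,None]
bump=np.sin(np.pi*t)**1
qs=q0+(qB-q0)*t+bump*[0,-.45,.05,0,-.1,0]
for q in qs: print(FK(q)[0].round(2),FK(q)[1][:,2].round(2),end=';')
print((np.abs(np.diff(np.vstack([q0,qs]),axis=0)).max(0)*10).round(2))
rows(qs,q0,0,per=11)
E
python3 t10.py
```

```text
[ 0.54 -0.31  0.18] [ 0.71 -0.53 -0.48];[ 0.58 -0.26  0.23] [ 0.81 -0.44 -0.39];[ 0.6  -0.21  0.26] [ 0.89 -0.32 -0.31];[ 0.62 -0.15  0.3 ] [ 0.95 -0.19 -0.25];[ 0.62 -0.09  0.33] [ 0.98 -0.04 -0.21];[ 0.62 -0.03  0.35] [ 0.98  0.11 -0.18];[0.61 0.02 0.36] [ 0.95  0.25 -0.18];[0.6  0.07 0.37] [ 0.9   0.38 -0.2 ];[0.58 0.11 0.37] [ 0.84  0.49 -0.24];[0.56 0.14 0.36] [ 0.76  0.58 -0.29];[0.55 0.17 0.36] [ 0.68  0.65 -0.35];[0.54 0.18 0.34] [ 0.58  0.69 -0.43];[0.53 0.2  0.33] [ 0.49  0.71 -0.51];[0.52 0.21 0.31] [ 0.39  0.71 -0.59];[0.52 0.22 0.29] [ 0.3   0.68 -0.67];[0.52 0.23 0.26] [ 0.21  0.63 -0.75];[0.52 0.23 0.24] [ 0.13  0.56 -0.82];[0.53 0.25 0.22] [ 0.07  0.47 -0.88];[0.55 0.26 0.19] [ 0.02  0.36 -0.93];[0.56 0.28 0.17] [-0.01  0.24 -0.97];[0.57 0.3  0.15] [-0.02  0.12 -0.99];[0.59 0.33 0.13] [-0. -0. -1.];[0.83 0.77 0.41 1.2  0.42 0.99]
max step 12.81
call
[0, -0.037, 0.061, -0.025, -7.0, -6.2, -4.3], [0, -0.066, 0.121, -0.059, -14.5, -11.8, -8.4], [0, -0.085, 0.179, -0.099, -22.4, -16.5, -12.4], [0, -0.095, 0.232, -0.145, -30.5, -20.3, -16.4], [0, -0.095, 0.278, -0.192, -38.6, -23.0, -20.4], [0, -0.088, 0.317, -0.239, -46.6, -24.5, -24.5], [0, -0.075, 0.347, -0.282, -54.2, -25.0, -28.7], [0, -0.056, 0.37, -0.321, -61.4, -24.4, -33.1], [0, -0.035, 0.386, -0.354, -67.9, -22.6, -37.7], [0, -0.012, 0.396, -0.38, -73.6, -19.9, -42.5], [0, 0.012, 0.403, -0.398, -78.4, -16.3, -47.5], call
[0, 0.008, 0.024, 0.008, -6.1, 3.8, -1.5], [0, 0.02, 0.043, 0.016, -11.7, 8.5, -2.8], [0, 0.035, 0.057, 0.025, -16.6, 13.7, -4.1], [0, 0.051, 0.067, 0.037, -20.9, 19.6, -5.6], [0, 0.069, 0.074, 0.051, -24.4, 25.9, -7.3], [0, 0.087, 0.079, 0.069, -27.2, 32.5, -9.3], [0, 0.103, 0.083, 0.09, -29.1, 39.3, -11.9], [0, 0.118, 0.087, 0.115, -30.3, 46.1, -15.1], [0, 0.13, 0.093, 0.144, -30.5, 52.7, -18.9], [0, 0.14, 0.102, 0.177, -29.9, 58.8, -23.4], [0, 0.145, 0.116, 0.213, -28.4, 64.2, -28.6],
```

```bash
cat > t10.py <<'E'
from fk import *
from scipy.interpolate import PchipInterpolator as PI
q0=now()[2]['joints']
qB=IK([.586,.334,.15],pose(-96,0),1,np.array([.81,.43,-.11,0,-1.03,-.91]))[0]
K=np.array([q0,[-.95,-.05,-.85,-2.2,-.5,.9],[-.5,-.25,-.83,-1.1,-.7,0.1],[.3,-.2,-.7,-.1,-.85,-.7],qB])
qs=PI([0,4,14,24,33],K)(np.arange(1,34))
for q in qs[::2]: print(FK(q)[0].round(2),FK(q)[1][:,2].round(2),end=';')
print((np.abs(np.diff(np.vstack([q0,qs]),axis=0)).max(0)*10).round(2))
rows(qs,q0,0,per=11)
E
python3 t10.py
```

```text
[ 0.5  -0.33  0.16] [ 0.64 -0.56 -0.52];[ 0.5  -0.28  0.19] [ 0.75 -0.49 -0.45];[ 0.49 -0.22  0.19] [ 0.82 -0.37 -0.43];[ 0.47 -0.16  0.19] [ 0.87 -0.23 -0.43];[ 0.44 -0.11  0.18] [ 0.88 -0.06 -0.47];[ 0.41 -0.07  0.16] [ 0.84  0.09 -0.53];[ 0.37 -0.05  0.14] [ 0.75  0.22 -0.62];[ 0.33 -0.04  0.12] [ 0.63  0.31 -0.71];[ 0.31 -0.06  0.12] [ 0.47  0.34 -0.82];[ 0.31 -0.08  0.12] [ 0.32  0.3  -0.9 ];[ 0.34 -0.09  0.14] [ 0.23  0.21 -0.95];[ 0.38 -0.07  0.17] [ 0.2   0.15 -0.97];[ 0.41 -0.02  0.19] [ 0.18  0.13 -0.98];[0.45 0.04 0.2 ] [ 0.14  0.12 -0.98];[0.5  0.12 0.2 ] [ 0.09  0.09 -0.99];[0.55 0.22 0.18] [ 0.05  0.05 -1.  ];[0.59 0.33 0.13] [-0. -0. -1.];[0.89 1.   0.89 1.26 0.23 0.95]
max step 10.71
call
[0, -0.009, 0.019, -0.026, -3.1, -3.2, -1.8], [0, -0.012, 0.038, -0.052, -6.4, -5.9, -3.8], [0, -0.01, 0.056, -0.077, -10.0, -7.9, -6.0], [0, -0.0, 0.073, -0.098, -13.8, -9.0, -8.3], [0, 0.014, 0.089, -0.119, -17.8, -9.4, -10.8], [0, 0.031, 0.103, -0.139, -21.9, -9.4, -13.5], [0, 0.049, 0.116, -0.16, -26.2, -9.0, -16.5], [0, 0.069, 0.126, -0.18, -30.5, -8.2, -19.8], [0, 0.091, 0.132,
[... 441 characters left out ...]
.7], [0, 0.085, 0.007, -0.063, -25.9, 29.7, -27.7], [0, 0.071, -0.002, -0.059, -26.9, 32.9, -32.8], [0, 0.051, -0.007, -0.05, -27.4, 35.3, -37.7], [0, 0.029, -0.004, -0.04, -27.7, 36.9, -42.2], call
[0, -0.024, -0.01, -0.006, 0.2, 1.8, -3.4], [0, -0.051, -0.013, -0.009, -0.1, 2.6, -6.2], [0, -0.082, -0.013, -0.009, -0.7, 3.2, -8.5], [0, -0.117, -0.015, -0.006, -1.4, 3.9, -10.7], [0, -0.158, -0.016, 0.0, -2.3, 4.9, -12.8], [0, -0.204, -0.016, 0.011, -3.2, 6.1, -14.9], [0, -0.252, -0.014, 0.027, -4.2, 7.5, -16.9], [0, -0.303, -0.008, 0.049, -5.1, 9.0, -19.1], [0, -0.354, 0.003, 0.076, -6.2, 10.6, -21.3], [0, -0.403, 0.018, 0.109, -7.2, 12.2, -23.6], [0, -0.45, 0.037, 0.147, -8.3, 13.8, -26.1],
```

Call:
carry_out(targets=[[0,-0.009,0.019,-0.026,-3.1,-3.2,-1.8],[0,-0.012,0.038,-0.052,-6.4,-5.9,-3.8],[0,-0.01,0.056,-0.077,-10.0,-7.9,-6.0],[0,0,0.073,-0.098,-13.8,-9.0,-8.3],[0,0.014,0.089,-0.119,-17.8,-9.4,-10.8],[0,0.031,0.103,-0.139,-21.9,-9.4,-13.5],[0,0.049,0.116,-0.16,-26.2,-9.0,-16.5],[0,0.069,0.126,-0.18,-30.5,-8.2,-19.8],[0,0.091,0.132,-0.199,-34.8,-6.9,-23.2],[0,0.112,0.136,-0.217,-38.9,-5.3,-26.8],[0,0.134,0.135,-0.233,-42.8,-3.1,-30.5]])

```text
time_s: 14.05
tool_pos: [0.4046, -0.0687, 0.1587]
tcp_rot: [-0.066, 0.875, 0.022, 0.48]
ft_force: [-0.0, 0.2, 0.2]
finger_gap: 0.0877
grip_force: 0.0
```

Call:
carry_out(targets=[[0,0.016,0.016,-0.01,-4.4,2.6,-2.7],[0,0.034,0.029,-0.021,-8.5,5.6,-5.3],[0,0.051,0.036,-0.031,-12.4,9.0,-7.7],[0,0.068,0.04,-0.041,-16.0,12.8,-10.5],[0,0.082,0.037,-0.051,-19.3,17.1,-14.0],[0,0.09,0.03,-0.059,-22.2,21.5,-18.1],[0,0.091,0.019,-0.064,-24.4,25.8,-22.7],[0,0.085,0.007,-0.063,-25.9,29.7,-27.7],[0,0.071,-0.002,-0.059,-26.9,32.9,-32.8],[0,0.051,-0.007,-0.05,-27.4,35.3,-37.7],[0,0.029,-0.004,-0.04,-27.7,36.9,-42.2]])

```text
time_s: 15.15
tool_pos: [0.3567, -0.0817, 0.1561]
tcp_rot: [-0.48, 0.867, 0.029, 0.132]
ft_force: [0.2, -0.8, -0.8]
finger_gap: 0.0879
grip_force: 0.0
```

```bash
cat > t11.py <<'E'
from fk import *
s=now()[2];q0=s['joints'];print(s['tool_pos'].round(4),q0.round(2))
for n in('scene','top'):
    im,d,m=grab(n); Q=cloud(d,m)
    k=(Q[...,0]>.42)&(Q[...,0]<.56)&(Q[...,1]>-.43)&(Q[...,1]<-.27)&(Q[...,2]>.085)&(Q[...,2]<.11)
    print('prop top',k.sum(),Q[k].mean(0).round(3)); cv2.imwrite(f'pics/{n}3.png',im)
qB=IK([.586,.334,.13],pose(-96,0),1,np.array([.81,.43,-.11,0,-1.03,-.91]))[0]
t=np.linspace(0,1,12)[1:,None]
qs=q0+(qB-q0)*t+np.sin(np.pi*t)*[0,-.05,0,0,0,0]
for q in qs: print(FK(q)[0].round(2),end=';')
rows(qs,q0,90,per=11)
E
python3 t11.py
```

```text
[ 0.3567 -0.0817  0.1561] [ 0.15 -0.21 -0.74 -0.2  -0.82 -0.59]
prop top 55 [ 0.496 -0.344  0.096]
prop top 97 [ 0.493 -0.347  0.099]
[ 0.39 -0.06  0.17];[ 0.42 -0.03  0.18];[ 0.45 -0.    0.18];[0.48 0.03 0.19];[0.5  0.07 0.19];[0.53 0.11 0.18];[0.55 0.15 0.18];[0.56 0.19 0.17];[0.58 0.24 0.15];[0.58 0.29 0.13];[0.59 0.33 0.11];max step 9.05
call
[90, -0.038, -0.016, 0.0, -0.8, 0.5, -2.4], [90, -0.078, -0.03, 0.003, -1.5, 1.1, -4.8], [90, -0.119, -0.039, 0.007, -2.2, 1.8, -7.2], [90, -0.162, -0.045, 0.015, -2.9, 2.6, -9.5], [90, -0.205, -0.047, 0.025, -3.7, 3.6, -11.9], [90, -0.248, -0.045, 0.039, -4.5, 4.8, -14.2], [90, -0.291, -0.038, 0.057, -5.3, 6.2, -16.5], [90, -0.332, -0.027, 0.079, -6.1, 7.9, -18.8], [90, -0.373, -0.011, 0.104, -6.8, 9.7, -21.2], [90, -0.411, 0.01, 0.132, -7.3, 11.6, -23.5], [90, -0.447, 0.035, 0.162, -7.7, 13.6, -25.9],
```

The prop's top is at z 0.099 at (0.494, -0.346), so it stands upright on the tray floor, near its centre.

Call:
carry_out(targets=[[90,-0.038,-0.016,0.0,-0.8,0.5,-2.4],[90,-0.078,-0.03,0.003,-1.5,1.1,-4.8],[90,-0.119,-0.039,0.007,-2.2,1.8,-7.2],[90,-0.162,-0.045,0.015,-2.9,2.6,-9.5],[90,-0.205,-0.047,0.025,-3.7,3.6,-11.9],[90,-0.248,-0.045,0.039,-4.5,4.8,-14.2],[90,-0.291,-0.038,0.057,-5.3,6.2,-16.5],[90,-0.332,-0.027,0.079,-6.1,7.9,-18.8],[90,-0.373,-0.011,0.104,-6.8,9.7,-21.2],[90,-0.411,0.01,0.132,-7.3,11.6,-23.5],[90,-0.447,0.035,0.162,-7.7,13.6,-25.9],[90,-0.447,0.035,0.162,-7.7,13.6,-25.9]])

```text
time_s: 16.45
tool_pos: [0.5859, 0.3355, 0.1088]
tcp_rot: [-0.669, 0.743, -0.001, -0.003]
ft_force: [-0.2, -1.5, -0.8]
finger_gap: 0.0567
grip_force: 0.0
```

```bash
cat > t12.py <<'E'
from fk import *
s=now()[2];q0=s['joints'];print(s['tool_pos'].round(4),q0.round(2),s['finger_gap'])
def edge(Q,k):
    p=Q[k]; return len(p), tuple(np.round(v,1) if not isinstance(v,tuple) else tuple(np.round(v,1)) for v in cv2.minAreaRect((p[:,:2]*1000).astype(np.float32)))
m=camera_model('wrist'); im,d=get_image('wrist'); m['fish']=1; Q=cloud(d,m); cv2.imwrite('pics/w2.png',im)
k=(Q[...,2]>.040)&(Q[...,2]<.056)&(Q[...,1]>.22)&(Q[...,1]<.45)
n,l,st,c=cv2.connectedComponentsWithStats(k.astype(np.uint8))
for i in range(1,n):
    if st[i,4]>200: print(c[i].round(),edge(Q,l==i),np.median(Q[l==i][:,2]).round(4))
go([.586,.334,.036],pose(-96,0),'bar')
E
python3 t12.py
```

```text
[0.5859 0.3355 0.1088] [ 0.81  0.45 -0.13  0.   -1.   -0.91] 0.0567389879149115
[510. 180.] (3653, ((np.float64(418.9), np.float64(335.9)), (np.float64(123.3), np.float64(32.1)), np.float64(82.8))) 0.045
[317. 199.] (5746, ((np.float64(587.0), np.float64(334.9)), (np.float64(122.6), np.float64(30.8)), np.float64(83.9))) 0.0449
[426. 194.] (3680, ((np.float64(499.6), np.float64(340.6)), (np.float64(94.6), np.float64(30.9)), np.float64(86.1))) 0.0449
bar shift [-0.0001, -0.0002, 0.0926] turn [0.06, -0.24, -0.05] tcp [0.586 0.334 0.017]
```

View pics/w2.png

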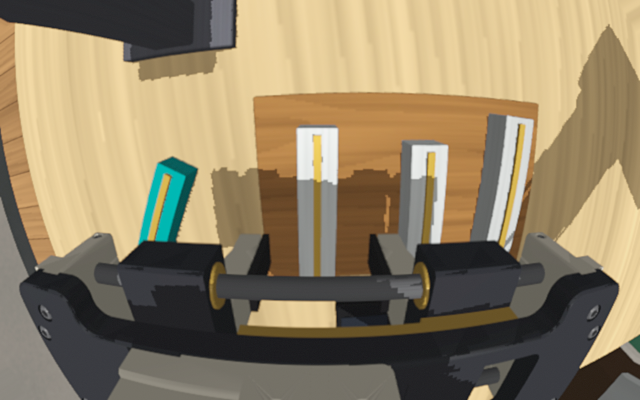

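The bar being gripped is at (317,200), centred between the fingers, with the short bar at (426,195) and the long bar at (510,180). The measured centre is (0.587, 0.335).

Call:
carry_out(targets=[[90,0,0.0005,0.035,0,-0.2,0],[90,0,0.0005,0.07,0,-0.2,0],[90,0,0.0005,0.088,0,-0.2,0],[90,0,0.0005,0.0926,0,-0.2,0],[90,0,0.0005,0.0926,0,-0.2,0],[255,0,0.0005,0.0926,0,-0.2,0],[255,0,0.0005,0.0926,0,-0.2,0],[255,0,0.0005,0.0926,0,-0.2,0],[255,0,0.0005,0.0926,0,-0.2,0],[255,0,0.0005,0.0926,0,-0.2,0],[255,0,0.0005,0.0926,0,-0.2,0]], squeeze=45)

```text
time_s: 17.6
tool_pos: [0.589, 0.334, 0.0248]
tcp_rot: [-0.668, 0.744, -0.0, 0.005]
ft_force: [-3.2, -0.7, 5.6]
finger_gap: 0.0295
grip_force: 45.0
```

Call:
carry_out(targets=[[255,0,0,0,0,0,0],[255,0,0,-0.03,0,0,0],[255,0,0,-0.07,0,0,0],[255,0,0,-0.11,0,0,0],[255,0,0,-0.11,0,0,0]])

```text
time_s: 18.1
tool_pos: [0.5909, 0.3351, 0.1404]
tcp_rot: [-0.668, 0.744, -0.001, 0.01]
ft_force: [1.2, 1.0, -2.9]
finger_gap: 0.0295
grip_force: 45.0
```

```bash
cat > t13.py <<'E'
from fk import *
p,R0,s=now();q0=s['joints'];print(p.round(4),R0.as_matrix().round(4).tolist(),q0.round(2),s['finger_gap'],s['grip_force'],s['ft_force'])
m=camera_model('wrist'); im,d=get_image('wrist'); m['fish']=1; Q=cloud(d,m); cv2.imwrite('pics/w3.png',im)
zt=p[2]-.017+.031
k=(abs(Q[...,2]-zt)<.012)&(np.hypot(Q[...,0]-p[0],Q[...,1]-p[1])<.09)
n,l,st,c=cv2.connectedComponentsWithStats(k.astype(np.uint8)); 
for i in range(1,n):
    if st[i,4]>300:
        T=(Q[l==i]-p)@R0.as_matrix(); print(c[i],st[i,4],np.percentile(T,[.5,50,99.5],axis=0).round(4).tolist())
# nest from top image
im,d,m=grab('top'); Q=cloud(d,m); np.savez('top4',im=im,d=d,**m); cv2.imwrite('pics/top4.png',cv2.resize(im[180:275,265:350],(800*85//95*95//100,600)))
Rt=pose(-96,0); go([.52,.039,.15],Rt,'nestup')
E
python3 t13.py
```

```text
[0.5909 0.3351 0.1404] [[-0.1074, -0.9941, 0.0161], [-0.9941, 0.1077, 0.0123], [-0.0139, -0.0147, -0.9998]] [ 0.8   0.41 -0.11  0.   -1.03 -0.91] 0.029528915730342015 44.98237609863281 [ 1.17500667  0.98915353 -2.93045303]
[318.99209739 211.54143528] 9364 [[-0.0067, -0.0282, -0.0254], [0.0276, 0.0003, -0.0202], [0.0606, 0.0287, -0.0056]]
[319.0930752 314.362621 ] 1343 [[-0.0451, -0.0145, -0.0246], [-0.0338, 0.0003, -0.0198], [-0.0221, 0.0151, -0.0182]]
nestup shift [0.3, 0.0356, 0.0004] turn [-0.46, 0.51, -0.25] tcp [0.52  0.039 0.131]
```

Call:
carry_out(targets=[[255,0,0,0,0,0,0],[255,0,0,0,0,0,0]])

```text
time_s: 18.4
tool_pos: [0.5872, 0.3323, 0.1319]
tcp_rot: [-0.667, 0.745, -0.0, 0.004]
ft_force: [-0.7, -0.1, -4.1]
finger_gap: 0.0296
grip_force: 45.0
```

```bash
python3 t13.py
```

```text
[0.5872 0.3323 0.1319] [[-0.1089, -0.994, 0.0056], [-0.994, 0.1089, 0.0044], [-0.005, -0.0051, -1.0]] [ 0.8   0.42 -0.12  0.   -1.02 -0.91] 0.029550124435973484 44.98223304748535 [-0.72830699 -0.10116854 -4.06984681]
[318.97354949 211.40806314] 9376 [[-0.0067, -0.0282, -0.0254], [0.0276, 0.0003, -0.0202], [0.0606, 0.0288, -0.0052]]
[319.10987379 314.38901262] 1347 [[-0.045, -0.0145, -0.0246], [-0.0337, 0.0003, -0.0198], [-0.0222, 0.0151, -0.0181]]
nestup shift [0.2992, 0.0353, -0.0007] turn [-0.33, 0.31, -0.24] tcp [0.52  0.039 0.131]
```

View pics/w3.png

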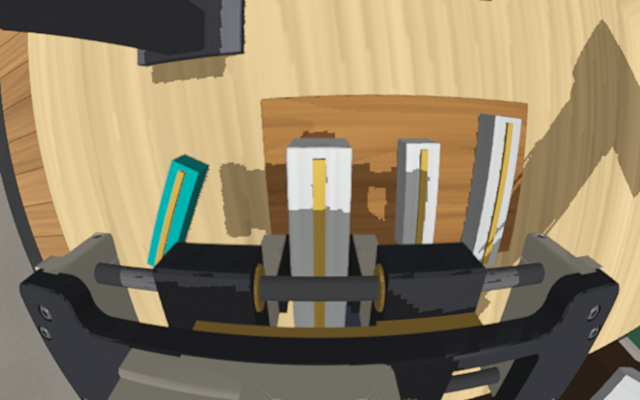

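The held bar is at (319,235) and level, and the other two bars are undisturbed. The earlier height reading was the arm still settling. Next I measure the nest.

```bash
cat > t14.py <<'E'
from fk import *
c,s_=np.cos(np.radians(-6)),np.sin(np.radians(-6)); X=np.array([c,s_]);Y=np.array([-s_,c])
O=np.array([.515,.041])
for f,sc in(('top0',0),('top4',0),('scene0',1)):
    z=np.load(f+'.npz');Q=cloud(z['d'],dict(z)); P=Q[...,:2]-O; px=P@X;py=P@Y;h=Q[...,2]
    def rp(nm,k):
        p=np.stack([px[k],py[k]],1)*1000
        if len(p)>8: print(f,nm,len(p),np.percentile(p,[2,50,98],axis=0).round(1).tolist(),'mid',((p.min(0)+p.max(0))/2).round(1),'z',np.median(h[k]).round(4))
    a=(abs(py)<.2)
    rp('plate',a&(abs(py)<.07)&(px<-.05)&(px>-.12)&(h>.06)&(h<.1))
    rp('railL',a&(py>.076)&(py<.1)&(h>.029)&(h<.045)&(px>-.09)&(px<.1))
    rp('railR',a&(py<-.076)&(py>-.1)&(h>.029)&(h<.045)&(px>-.09)&(px<.1))
    rp('shut',a&(abs(py)<.08)&(h>.0215)&(h<.0325)&(px>-.1)&(px<.1))
    g=a&(abs(py)<.077)&(abs(py)>.04)&(h>.032)&(h<.045)&(px>-.05)&(px<.06)
    rp('lips+',g&(py>0)); rp('lips-',g&(py<0))
E
python3 t14.py
```

```text
top0 plate 82 [[-83.0, -47.4], [-77.9, -0.1], [-74.9, 47.1]] mid [-78.9  -1.3] z 0.0845
top0 railL 178 [[-85.0, 79.8], [4.7, 85.8], [96.0, 91.4]] mid [ 4.9 85.8] z 0.036
top0 railR 172 [[-83.0, -93.7], [7.3, -87.9], [96.0, -82.1]] mid [  6.1 -88. ] z 0.0357
top0 shut 1213 [[-75.8, -70.1], [-19.2, -0.5], [42.4, 69.4]] mid [-2.   1.3] z 0.0275
top0 lips+ 47 [[-40.7, 42.2], [3.2, 60.7], [28.4, 70.4]] mid [-7.2 55.7] z 0.0369
top0 lips- 44 [[-35.0, -72.3], [3.4, -64.6], [31.6, -41.6]] mid [ -2.1 -56.7] z 0.037
top4 plate 82 [[-83.1, -47.4], [-77.9, -0.1], [-74.9, 47.0]] mid [-79.1  -1.2] z 0.0846
top4 railL 180 [[-84.7, 79.7], [3.7, 85.5], [95.9, 91.8]] mid [ 5.  85.8] z 0.0354
top4 railR 174 [[-86.8, -93.8], [5.8, -88.1], [96.0, -82.1]] mid [  4.9 -87.9] z 0.0355
top4 shut 1210 [[-75.1, -70.4], [-19.1, -0.1], [42.8, 70.0]] mid [-2.7  0.7] z 0.0275
top4 lips+ 40 [[-42.1, 41.0], [1.1, 64.7], [30.6, 70.3]] mid [-4.5 55.5] z 0.0365
top4 lips- 43 [[-39.8, -72.3], [5.4, -66.7], [34.3, -43.5]] mid [ -5.4 -57.8] z 0.0374
scene0 plate 102 [[-82.7, -43.5], [-76.3, 1.8], [-70.5, 50.8]] mid [-73.2   3.2] z 0.0776
scene0 railL 109 [[-85.2, 76.9], [-11.0, 89.0], [66.3, 96.7]] mid [-9.5 87.2] z 0.034
scene0 railR 37 [[-85.5, -91.7], [-55.9, -82.8], [-28.4, -76.7]] mid [-57.8 -84.3] z 0.0348
scene0 shut 380 [[-79.1, -71.8], [-45.6, 28.8], [34.7, 76.2]] mid [-26.3  -0.3] z 0.0266
scene0 lips+ 26 [[-47.5, 45.2], [-10.7, 70.0], [33.5, 76.4]] mid [-5.9 59.4] z 0.0352
```

```bash
python3 - <<'E'
from fk import *
go([.521,.0405,.119],pose(-96,0),'hover')
go([.530,.25,.14],pose(-96,0),'mid')
E
```

```text
hover shift [0.2978, 0.0346, 0.0303] turn [-0.33, 0.31, -0.24] tcp [0.521 0.04  0.1  ]
mid shift [0.0884, 0.0483, 0.0104] turn [-0.33, 0.31, -0.24] tcp [0.53  0.25  0.121]
```

Call:
carry_out(targets=[[255,0.02,0.035,0,0,0,0],[255,0.06,0.046,0.005,0,0,0],[255,0.1,0.046,0.01,0,0,0],[255,0.145,0.043,0.015,0,0,0],[255,0.19,0.04,0.018,0,0,0],[255,0.235,0.038,0.022,0,0,0],[255,0.27,0.036,0.025,0,0,0],[255,0.29,0.035,0.027,0,0,0],[255,0.298,0.0346,0.027,0,0,0],[255,0.298,0.0346,0.027,0,0,0],[255,0.298,0.0346,0.027,0,0,0],[255,0.298,0.0346,0.027,0,0,0]])

```text
time_s: 19.7
tool_pos: [0.5219, 0.0417, 0.1045]
tcp_rot: [-0.668, 0.744, -0.0, 0.005]
ft_force: [-0.0, -0.2, -3.5]
finger_gap: 0.0296
grip_force: 45.0
```

```bash
cat > t15.py <<'E'
from fk import *
p,R0,s=now();print(p.round(4),R0.as_matrix().round(4).tolist(),s['joints'].round(2),s['ft_force'])
m=camera_model('wrist'); im,d=get_image('wrist'); np.savez('w4',im=im,d=d,**m); m['fish']=1; Q=cloud(d,m); cv2.imwrite('pics/w4.png',im)
c,s_=np.cos(np.radians(-6)),np.sin(np.radians(-6)); X=np.array([c,s_]);Y=np.array([-s_,c]); O=np.array([.515,.041])
P=Q[...,:2]-O; px=P@X*1000;py=P@Y*1000;h=Q[...,2]
def rp(nm,k):
    q=np.stack([px[k],py[k],h[k]*1000],1)
    if len(q)>8: print(nm,len(q),np.percentile(q,[1,50,99],axis=0).round(1).tolist())
rp('shut',(abs(py)<80)&(h>.0215)&(h<.0325)&(abs(px)<100))
rp('railR',(py<-76)&(py>-100)&(h>.031)&(h<.045)&(abs(px)<90))
rp('railL',(py>76)&(py<100)&(h>.031)&(h<.045)&(abs(px)<90))
g=(abs(py)<77)&(h>.0335)&(h<.042)&(abs(px)<45)
rp('lips-',g&(py<0)); rp('lips+',g&(py>0))
rp('bar',(abs(py)<85)&(h>.1)&(h<.135)&(abs(px)<22))
q=(p[:2]-O);print('tcp press',(q@X*1000).round(1),(q@Y*1000).round(1))
E
python3 t15.py
```

```text
[0.5219 0.0417 0.1045] [[-0.1076, -0.9942, 0.0085], [-0.9942, 0.1077, 0.0066], [-0.0075, -0.0078, -0.9999]] [ 0.45  0.22 -0.49 -0.   -0.85 -0.56] [-0.04169633 -0.21839888 -3.5092143 ]
shut 12082 [[-77.5, -71.4, 26.2], [-38.6, -28.9, 27.7], [42.7, 37.7, 29.9]]
railR 3899 [[-87.7, -92.1, 34.1], [1.0, -85.9, 35.7], [88.0, -79.9, 37.4]]
lips- 839 [[-17.2, -70.5, 34.4], [5.3, -65.4, 37.7], [29.5, -47.8, 39.2]]
bar 10399 [[-19.4, -59.1, 106.8], [5.3, -22.6, 124.6], [21.1, 44.0, 131.8]]
tcp press 6.8 1.5
```

View pics/w4.png

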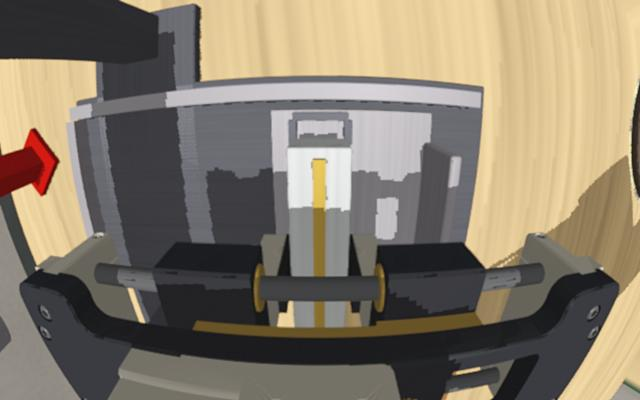

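The held bar's end (320,147) sits just short of the far end stop at (320,118), between the lips at columns 291–351. The measurements give about 2 mm still to move towards -y, and x is aligned.

Call:
carry_out(targets=[[255,0.002,0.0005,0.015,0,0,0],[255,0.002,0.0005,0.03,0,0,0],[255,0.002,0.0005,0.04,0,0,0],[255,0.002,0.0005,0.042,0,0,0],[255,0.002,0.0005,0.042,0,0,0],[255,0.002,0.0005,0.042,0,0,0],[255,0.002,0.0005,0.042,0,0,0]])

```text
time_s: 20.45
tool_pos: [0.5217, 0.0394, 0.0631]
tcp_rot: [-0.668, 0.744, -0.001, 0.006]
ft_force: [-0.3, -0.4, -2.6]
finger_gap: 0.0294
grip_force: 45.0
```

```bash
sed -i "s/rp('bar',.*/rp('bar',(abs(py)<85)\&(abs(h-p[2]-.02)<.012)\&(abs(px-6)<13))/" t15.py; python3 t15.py
```

```text
[0.5217 0.0394 0.0631] [[-0.1084, -0.9941, 0.0093], [-0.9941, 0.1085, 0.0069], [-0.0079, -0.0085, -0.9999]] [ 0.45  0.28 -0.54 -0.   -0.75 -0.56] [-0.28777228 -0.36873656 -2.5834962 ]
shut 14563 [[-78.0, -71.8, 26.0], [-36.7, -34.7, 27.7], [42.8, 14.8, 29.9]]
railR 5627 [[-87.5, -92.1, 34.1], [2.3, -86.0, 35.8], [88.0, -80.0, 37.4]]
railL 280 [[-25.5, 80.8, 31.1], [27.5, 82.6, 35.3], [39.9, 87.6, 36.7]]
lips- 1248 [[-16.9, -70.6, 34.0], [7.1, -65.5, 37.6], [29.5, -47.5, 39.3]]
lips+ 78 [[-16.2, 58.3, 36.4], [-13.1, 63.1, 37.7], [29.5, 71.9, 38.8]]
bar 8312 [[-6.7, -61.3, 73.2], [5.9, -27.5, 83.2], [18.8, 41.7, 88.1]]
tcp press 6.8 -0.9
```

Call:
carry_out(targets=[[255,0.0004,0.0004,0.01,0,0,0],[255,0.0004,0.0004,0.017,0,0,0],[255,0.0004,0.0004,0.021,0,0,0],[255,0.0004,0.0004,0.021,0,0,0],[255,0.0004,0.0004,0.021,0,0,0]])

```text
time_s: 21.0
tool_pos: [0.5209, 0.0388, 0.0413]
tcp_rot: [-0.668, 0.745, -0.0, 0.005]
ft_force: [-0.5, -0.0, -3.1]
finger_gap: 0.0297
grip_force: 45.0
```

Call:
carry_out(targets=[[255,0,0,0.001,0,0,0],[255,0,0,0.002,0,0,0],[255,0,0,0.002,0,0,0]])

```text
time_s: 21.3
tool_pos: [0.5213, 0.039, 0.0398]
tcp_rot: [-0.668, 0.744, -0.0, 0.006]
ft_force: [-0.7, -0.2, 0.1]
finger_gap: 0.0298
grip_force: 45.0
```

Call:
carry_out(targets=[[255,0,0,0.0008,0,0,0],[255,0,0,0.0008,0,0,0],[100,0,0,0.0008,0,0,0],[100,0,0,0.0008,0,0,0],[100,0,0,0.0008,0,0,0],[100,0,0,0.0008,0,0,0],[100,0,0,0.0008,0,0,0],[100,0,0,-0.015,0,0,0],[100,0,0,-0.05,0,0,0],[100,0,0,-0.1,0,0,0],[100,0,0,-0.12,0,0,0]])

```text
time_s: 22.4
tool_pos: [0.5218, 0.0385, 0.1638]
tcp_rot: [-0.668, 0.744, -0.002, 0.008]
ft_force: [0.4, 0.2, 0.6]
finger_gap: 0.0532
grip_force: 0.0
```

```bash
cat > t16.py <<'E'
from fk import *
p,R0,s=now();q0=s['joints'];print(p.round(4),q0.round(2),s['finger_gap'])
m=camera_model('wrist'); im,d=get_image('wrist'); m['fish']=1; Q=cloud(d,m); cv2.imwrite('pics/w5.png',im)
c,s_=np.cos(np.radians(-6)),np.sin(np.radians(-6)); X=np.array([c,s_]);Y=np.array([-s_,c]); O=np.array([.515,.041])
def meas(n,Q):
    P=Q[...,:2]-O; px=P@X*1000;py=P@Y*1000;h=Q[...,2]
    for nm,k in dict(bar=(abs(py)<75)&(abs(px-6)<24)&(h>.05)&(h<.075),plate=(abs(py)<60)&(h>.07)&(h<.095)&(px<-50)&(px>-110)).items():
        q=np.stack([px[k],py[k],h[k]*1000],1)
        if len(q)>8: print(n,nm,len(q),np.percentile(q,[1,50,99],axis=0).round(1).tolist(),cv2.minAreaRect(q[:,:2].astype(np.float32)))
meas('w',Q)
# push pose: shut gripper leaning?
for th in (0,20,35):
  for x in (-.13,.075): 
    g=np.r_[O+X*(x-.0),.07+.012]
    for psi in (-6,84,-96,174): 
        Rt=pose(psi,0)
        if psi in(-6,): Rt=pose(psi,th)
        elif th: continue
        t=g-0
        for q in IK(t,Rt,6,q0): print(th,x,psi,q.round(2).tolist())
E
python3 t16.py
```

```text
[0.5218 0.0385 0.1638] [ 0.45  0.15 -0.42 -0.   -0.98 -0.56] 0.0532278261099377
w bar 4408 [[-8.5, -61.3, 58.0], [6.2, -6.6, 59.8], [21.0, 60.5, 64.7]] ((6.081905364990234, 0.055755615234375), (124.82977294921875, 30.60154914855957), 89.5606689453125)
w plate 1399 [[-81.6, -48.7, 70.4], [-75.3, -7.1, 84.9], [-73.5, 47.9, 87.1]] ((-77.85810089111328, 0.312530517578125), (99.1517333984375, 9.102998733520508), 89.76280212402344)
0 -0.13 -6 [0.66, 0.07, -0.81, -0.0, -0.69, 0.81]
0 -0.13 84 [0.66, 0.07, -0.81, -0.0, -0.69, 2.38]
0 -0.13 -96 [0.66, 0.07, -0.81, -0.0, -0.69, -0.76]
0 -0.13 174 [0.66, 0.07, -0.81, -0.0, -0.69, -2.33]
0 0.075 -6 [0.39, 0.37, -0.38, -0.0, -0.82, 1.08]
0 0.075 84 [0.39, 0.37, -0.38, -0.0, -0.82, 2.65]
0 0.075 -96 [0.39, 0.37, -0.38, -0.0, -0.82, -0.49]
0 0.075 174 [0.39, 0.37, -0.38, -0.0, -0.82, -2.06]
20 0.075 -6 [0.23, 0.22, -0.98, 1.23, -0.12, 0.02]
```

The bar lies in the nest, centred to within about 0.5 mm. Next I plan the push.

```bash
cat > t17.py <<'E'
from fk import *
q=now()[2]['joints']; c,s_=np.cos(np.radians(-6)),np.sin(np.radians(-6)); X=np.array([c,s_,0]); O=np.array([.515,.041,0])
p0,R0,_=now(); cur=(p0,R0)
for nm,x,z,psi,th in [('S0',-.125,.15,22,0),('S1',-.125,.06,22,0),('P0',-.1,.06,22,2),('P1',-.06,.06,22,8),('P2',-.02,.06,22,14),('P3',.02,.06,22,20),('P4',.05,.06,22,24),('P5',.071,.06,22,27)]:
    Rt=pose(psi,th)*fl; t=O+X*x+[0,0,z]; r=IK(t-.019*Rt.as_matrix()[:,2],Rt,1,q)
    print(nm,r[0].round(2).tolist() if r else 'fail'); q=r[0] if r else q
    go(t,Rt,nm,tcp=True,frm=cur)
    if nm=='S1': cur=(t,Rt)
E
python3 t17.py
```

```text
S0 [0.65, -0.05, -0.68, -0.0, -0.95, -1.83]
S0 shift [-0.0008, 0.1332, 0.0136] turn [-0.47, 1.01, 61.82] tcp [0.391 0.054 0.15 ]
S1 [0.65, 0.09, -0.8, -0.0, -0.68, -1.83]
S1 shift [0.0002, 0.1346, 0.1036] turn [-0.47, 1.01, 61.82] tcp [0.391 0.054 0.06 ]
P0 [0.61, 0.11, -0.78, 0.01, -0.65, -1.8]
P0 shift [-0.0221, -0.0117, 0.0] turn [0.0, -2.0, 0.0] tcp [0.416 0.051 0.06 ]
P1 [0.56, 0.11, -0.8, 0.05, -0.52, -1.78]
P1 shift [-0.0574, -0.0305, 0.0] turn [0.0, -8.0, -0.0] tcp [0.455 0.047 0.06 ]
P2 [0.51, 0.13, -0.81, 0.08, -0.38, -1.76]
P2 shift [-0.0927, -0.0493, 0.0] turn [0.0, -14.0, 0.0] tcp [0.495 0.043 0.06 ]
P3 [0.46, 0.16, -0.83, 0.1, -0.23, -1.74]
P3 shift [-0.128, -0.0681, 0.0] turn [0.0, -20.0, 0.0] tcp [0.535 0.039 0.06 ]
P4 [0.42, 0.19, -0.82, 0.1, -0.14, -1.7]
P4 shift [-0.1545, -0.0822, 0.0] turn [0.0, -24.0, -0.0] tcp [0.565 0.036 0.06 ]
P5 [0.39, 0.22, -0.8, 0.05, -0.08, -1.63]
P5 shift [-0.1731, -0.092, 0.0] turn [0.0, -27.0, 0.0] tcp [0.586 0.034 0.06 ]
```

Call:
carry_out(targets=[[255,0,0.03,-0.01,0,0.5,8],[255,0,0.065,-0.005,0,1,16],[255,0,0.1,0,0,1,24],[255,0,0.125,0.01,0,1,32],[255,0,0.134,0.014,-0.5,1,40],[255,0,0.134,0.014,-0.5,1,48],[255,0,0.134,0.03,-0.5,1,56],[255,0,0.135,0.065,-0.5,1,61.8],[255,0,0.135,0.1,-0.5,1,61.8],[255,0,0.135,0.1036,-0.5,1,61.8],[255,0,0.135,0.1036,-0.5,1,61.8]])

```text
time_s: 23.55
tool_pos: [0.3862, 0.053, 0.0546]
tcp_rot: [-0.191, 0.982, -0.001, -0.006]
ft_force: [-0.3, 0.4, 0.9]
finger_gap: 0.0005
grip_force: 0.0
```

```bash
python3 - <<'E'
from fk import *
c,s_=np.cos(np.radians(-6)),np.sin(np.radians(-6)); X=np.array([c,s_,0]); O=np.array([.515,.041,0])
p,R0,s=now(); print(p.round(3),s['joints'].round(2),s['finger_gap'],s['ft_force'].round(1),'px',(p-O)@X)
for x,th in [(-.1,2),(-.06,8),(-.02,14),(.02,19),(.045,22),(.06,23)]: go(O+X*x+[0,0,.06],pose(22,th)*fl,x,tcp=True)
E
```

```text
[0.386 0.053 0.055] [ 0.65  0.1  -0.81 -0.01 -0.68 -1.83] 0.0005491294761513989 [-0.3  0.4  0.9] px -0.12936096840787822
-0.1 shift [-0.0266, -0.0125, -0.0057] turn [0.04, -2.64, 0.0] tcp [0.416 0.051 0.06 ]
-0.06 shift [-0.0619, -0.0312, -0.0061] turn [0.04, -8.64, -0.0] tcp [0.455 0.047 0.06 ]
-0.02 shift [-0.0972, -0.05, -0.0065] turn [0.04, -14.64, -0.0] tcp [0.495 0.043 0.06 ]
0.02 shift [-0.1325, -0.0688, -0.0069] turn [0.04, -19.64, -0.0] tcp [0.535 0.039 0.06 ]
0.045 shift [-0.1546, -0.0805, -0.0072] turn [0.04, -22.64, -0.01] tcp [0.56  0.036 0.06 ]
0.06 shift [-0.1678, -0.0876, -0.0073] turn [0.04, -23.64, -0.01] tcp [0.575 0.035 0.06 ]
```

Call:
carry_out(targets=[[255,-0.013,-0.006,-0.003,0,-1.3,0],[255,-0.0266,-0.0125,-0.0057,0,-2.6,0],[255,-0.035,-0.017,-0.006,0,-4.1,0],[255,-0.044,-0.022,-0.006,0,-5.6,0],[255,-0.053,-0.0265,-0.006,0,-7.1,0],[255,-0.0619,-0.031,-0.006,0,-8.6,0],[255,-0.071,-0.036,-0.006,0,-10.1,0],[255,-0.08,-0.0405,-0.0065,0,-11.6,0],[255,-0.0885,-0.045,-0.0065,0,-13.1,0],[255,-0.0972,-0.05,-0.0065,0,-14.6,0],[255,-0.106,-0.0547,-0.0065,0,-15.9,0],[255,-0.115,-0.0595,-0.007,0,-17.2,0]])

```text
time_s: 24.75
tool_pos: [0.5166, 0.0409, 0.0617]
tcp_rot: [-0.188, 0.971, 0.029, 0.144]
ft_force: [-2.3, 1.3, -1.6]
finger_gap: 0.0001
grip_force: 1.5
```

```bash
cat > t18.py <<'E'
from fk import *
c,s_=np.cos(np.radians(-6)),np.sin(np.radians(-6)); X=np.array([c,s_,0]); O=np.array([.515,.041,0]);Y=np.array([-s_,c,0])
p,R0,s=now(); print(p.round(3),s['joints'].round(2),s['ft_force'].round(1),'px',(p-O)@X)
for n in('scene','top'):
    im,d,m=grab(n); Q=cloud(d,m)-O; px,py,h=Q@X*1000,Q@Y*1000,Q[...,2]
    k=(abs(py)<60)&(h>.07)&(h<.1)&(px>-90)&(px<124); print(n,'plate/arm',k.sum(),np.percentile(px[k],[2,50,98]).round() if k.any() else '')
    cv2.imwrite(f'pics/{n}5.png',im)
for x,th in [(.02,19),(.045,22),(.06,23),(.07,23.5),(.08,24)]: go(O+X*x+[0,0,.06],pose(22,th)*fl,x,tcp=True)
E
python3 t18.py
```

```text
[0.517 0.041 0.062] [ 0.48  0.15 -0.81  0.08 -0.32 -1.74] [-2.3  1.3 -1.6] px 0.0016031825938413226
scene plate/arm 29 [-17.  -3.   6.]
top plate/arm 36 [15. 22. 26.]
0.02 shift [-0.0142, -0.0087, 0.0063] turn [0.05, -2.09, -0.08] tcp [0.535 0.039 0.06 ]
0.045 shift [-0.0353, -0.0204, 0.0127] turn [0.05, -5.09, -0.08] tcp [0.56  0.036 0.06 ]
0.06 shift [-0.048, -0.0274, 0.0165] turn [0.05, -6.09, -0.08] tcp [0.575 0.035 0.06 ]
0.07 shift [-0.0564, -0.0321, 0.0191] turn [0.05, -6.59, -0.08] tcp [0.585 0.034 0.06 ]
0.08 shift [-0.0649, -0.0368, 0.0216] turn [0.05, -7.09, -0.08] tcp [0.595 0.033 0.06 ]
```

Call:
carry_out(targets=[[255,-0.007,-0.0045,0.003,0,-1,0],[255,-0.0142,-0.0087,0.0063,0,-2,0],[255,-0.0215,-0.0127,0.0085,0,-3,0],[255,-0.0285,-0.0165,0.0105,0,-4,0],[255,-0.0353,-0.0204,0.0127,0,-5,0],[255,-0.042,-0.024,0.0146,0,-5.5,0],[255,-0.048,-0.0274,0.0165,0,-6,0],[255,-0.0515,-0.0295,0.0175,0,-6.2,0],[255,-0.0515,-0.0295,0.0175,0,-6.2,0],[255,-0.0515,-0.0295,0.0175,0,-6.2,0]])

```text
time_s: 25.85
tool_pos: [0.5775, 0.0343, 0.059]
tcp_rot: [-0.186, 0.962, 0.039, 0.195]
ft_force: [-0.1, -0.9, -0.4]
finger_gap: 0.0005
grip_force: 0.0
```

```bash
python3 t18.py
```

```text
[0.578 0.034 0.059] [ 0.4   0.22 -0.75  0.03 -0.2  -1.62] [-0.1 -0.9 -0.4] px 0.06288215399765804
scene plate/arm 0 
top plate/arm 51 [65. 81. 85.]
0.02 shift [0.0342, 0.0201, -0.0155] turn [0.07, 3.95, -0.06] tcp [0.535 0.039 0.06 ]
0.045 shift [0.0139, 0.0084, -0.0069] turn [0.06, 0.95, -0.07] tcp [0.56  0.036 0.06 ]
0.06 shift [0.0017, 0.0013, -0.0018] turn [0.06, -0.05, -0.07] tcp [0.575 0.035 0.06 ]
0.07 shift [-0.0065, -0.0034, 0.0017] turn [0.06, -0.55, -0.07] tcp [0.585 0.034 0.06 ]
0.08 shift [-0.0146, -0.008, 0.0051] turn [0.06, -1.05, -0.07] tcp [0.595 0.033 0.06 ]
```

Call:
carry_out(targets=[[255,-0.002,-0.001,0.0005,0,-0.2,0],[255,-0.004,-0.002,0.001,0,-0.4,0],[255,-0.0052,-0.0027,0.0014,0,-0.5,0],[255,-0.0065,-0.0034,0.0017,0,-0.5,0],[255,-0.0065,-0.0034,0.0017,0,-0.5,0],[255,-0.0065,-0.0034,0.0017,0,-0.5,0]])

```text
time_s: 26.55
tool_pos: [0.5827, 0.0334, 0.0589]
tcp_rot: [-0.186, 0.962, 0.039, 0.198]
ft_force: [-9.3, 5.1, 2.8]
finger_gap: 0.0006
grip_force: 5.2
```

Call:
carry_out(targets=[[255,-0.001,-0.0006,0.0004,0,0,0],[255,-0.002,-0.0011,0.0007,0,0,0],[255,-0.002,-0.0011,0.0007,0,0,0],[255,-0.002,-0.0011,0.0007,0,0,0]])

```text
time_s: 26.95
tool_pos: [0.5832, 0.0332, 0.0586]
tcp_rot: [-0.186, 0.962, 0.039, 0.196]
ft_force: [-21.0, 10.0, 11.7]
finger_gap: 0.0004
grip_force: 11.1
```

Call:
carry_out(targets=[[255,0.008,0.0047,-0.0034,0,1,0],[255,0.024,0.014,-0.01,0,3,0],[255,0.049,0.028,-0.02,0,6,0],[255,0.081,0.047,-0.034,0,10,0],[255,0.105,0.061,-0.044,0,14,0],[255,0.105,0.061,-0.044,0,14,0],[255,0.105,0.061,-0.07,0,14,0],[255,0.105,0.061,-0.07,0,14,0]])

```text
time_s: 27.75
tool_pos: [0.4505, 0.0442, 0.0848]
tcp_rot: [-0.19, 0.978, 0.017, 0.083]
ft_force: [0.7, 0.7, 0.4]
finger_gap: 0.0001
grip_force: 0.0
```

```bash
python3 t18.py|head -3; python3 - <<'E'
from fk import *
c,s_=np.cos(np.radians(-6)),np.sin(np.radians(-6)); X=np.array([c,s_,0]); O=np.array([.515,.041,0]);Y=np.array([-s_,c,0])
im,d,m=grab('top'); P=cloud(d,m)
k=(P[...,0]>.42)&(P[...,0]<.56)&(P[...,1]>-.43)&(P[...,1]<-.27)&(P[...,2]>.085)&(P[...,2]<.11); print('prop',k.sum(),P[k].mean(0))
im,d,m=grab('scene'); Q=cloud(d,m)-O; px,py,h=Q@X*1000,Q@Y*1000,Q[...,2]
k=(abs(py)<75)&(px>140)&(px<220)&(h>.05)&(h<.07); print('bar',k.sum(),np.percentile(np.stack([px[k],py[k],h[k]*1000]),[2,50,98],axis=1).round(1))
cv2.imwrite('pics/f.png',cv2.resize(im[130:290,220:440],(800,582)))
E
```

```text
[0.45  0.044 0.085] [ 0.56  0.05 -0.8   0.05 -0.55 -1.79] [0.7 0.7 0.4] px -0.06452440074650877
scene plate/arm 20 [-83. -60. -50.]
top plate/arm 72 [80. 84. 88.]
prop 95 [ 0.49266255 -0.34767501  0.09836642]
bar 219 [[152.6 -57.5  51.6]
 [170.2   3.2  58.3]
 [185.1  63.4  67.9]]
```

View pics/f.png

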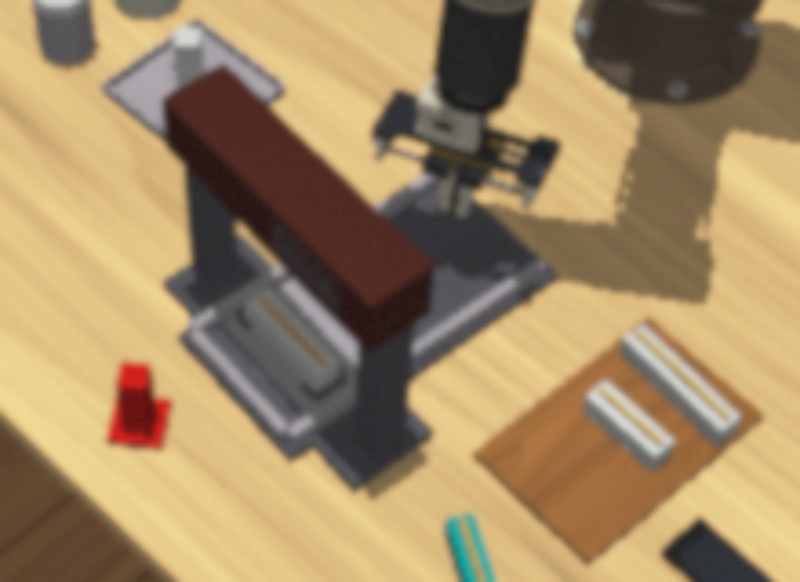

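The final view shows the bar in the nest under the head (290,340), the shuttle against its stop, the prop upright in the tray (187,55), and the other two bars on the board. The tool is clear of everything.

```bash
python3 -c "
from plant import bot
print(bot.sign_off())"
```

```text
the job is handed in; nothing more can be done
None
```

The job is handed in at about 28 s of the 72 s allowed: the prop stands upright in the steel tray, the 125 mm bar lies flat in the nest, and the shuttle is pushed hard against its home stop; sign-off gave no verdict, so these rest on my last camera and force readings.

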